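Set out a jeweller's bench for engraving

ROBOT

A 6-joint arm with a two-finger parallel gripper is mounted at the origin on the work surface. World frame = base frame: x ahead of the robot, y to its left, z up, the work surface at z = 0. Lengths are in m, angles in rad, forces in N, time in s.
With the tool pointing down it reaches from about 0.275 to 0.725 m from the base axis. Payload 5.6 kg.
Tool frame: the origin (TCP) lies midway between the tips of the shut fingers; the grasp point (between the pads) lies 19 mm behind it (env.hold_point_z is the distance from the TCP to the grasp point, in m); z points along the fingers, y is the line along which they close (so a half turn about z gives the same grasp; the last joint's range is limited). The gripper opens to 85 mm and grips with 20 to 120 N. Pads are 22 mm wide; open, the fingers measure 114 mm over their backs; the gripper's body (76 mm by 85 mm) begins 54 mm behind the grasp point. The pads swing forward as they close: fully open they stand 13 mm farther back than shut.
Start: joints at [1.428, 0.255, 0.108, 0, -1.424, -0.285], TCP at [0.228, 0.5, 0.231] pointing down, gripper open.
Joint ranges: [-2.95, 2.95], [-1.21, 1.97], [-1.09, 1.5], [-2.87, 1.71], [-2.94, -0.07], [-3.05, 3.05]. Speed limits (rad/s): [2.57, 2.57, 3.14, 3.14, 3.14, 3.14].

INTERFACE

Orientations are given as a 3x3 rotation matrix whose columns are the frame's x, y, z axes.
In Python, from plant import env gives the robot as it stands.
- The arm moves only by the tool carry_out, never from a script. Its argument "targets" is a list of rows, each an object with "xyz": the shift along the tool's x, y, z in units of 20 cm (1.0 is 20 cm), a list of three; "angular": the turn, a rotation vector about the tool's x, y, z in units of 45 degrees (1.0 is 45 degrees), a list of three; "fingers": the opening, from -1 (shut) to 1 (fully open). A call has 1 to 5 rows; each row is the pose to reach, as a shift and turn from the pose commanded when the call began, along the tool's axes at that moment; what a row does not reach only later rows make up. A row lasts 1/8 s, in which the tool goes at most 62.5 mm and 10.7 degrees, less where a joint would pass 70% of its speed; a pose out of reach is approached as far as the arm can. A call with a number of a shift or a turn outside -1 to 1 is refused whole. A call with a gripper value outside its range is refused whole. The fingers move at their own pace and stop on an object; "squeeze" is the grip in N (left out, the last holds). Time passes only in rows, so rows that repeat a pose let the fingers close. It gives the time, the measured TCP pose, the force, the opening and the grip force at its end, in the units of the state.
- env.observe(): the state, without advancing time (a new reading comes with each control period).
- env.read_camera(name): name is "scene" or "side" or "wrist"; returns the picture (480x640x3 uint8, red, green, blue); there is no depth.
- env.get_calibration(name): a dict with "fx", "fy", "cx", "cy" (pixels), "R" (3x3) and "t" (3): a world point X has camera coordinates R X + t. Camera axes: x right, y down, z forward; pixel columns grow to the right and rows downward; lengths in m; the calibration is good to about 2 mm. A picture is of the moment at which its call begins: read the wrist's pose just before it. get_calibration takes no time and is no camera call; for the wrist camera it gives the pose at the moment of the call.
- env.sign_off(): hands the job in; it is judged then, once.
The state is a dict: "time": time; "q": joint angles; "qvel": joint speeds; "joint_torque": joint torques, N m; "ee_pos": TCP position; "tool_rot": TCP orientation; "ft_force": force on the tool from outside, world axes, zero at the start; "ft_torque": the same for the moment, N m; "grip_width": opening from 0.0 (shut) to 1.0 (fully open); "finger_force": force on a finger pad.
Only numpy, scipy, OpenCV 4.12 (cv2) and the standard library are available. Lean on these libraries where they do the work, as an engineer would, in place of code of your own. Each camera call takes 0.05 s, during which the arm holds its last target. There are 200 camera calls.

TASK

Set out the bench for engraving a plate: put the steel bench block squarely in the middle of the square rubber pad, and lay the rectangular brass plate in the middle of the block's top, its edges parallel to the block's. Stand the white pot upright in the middle of the round cork mat, and lay the graver flat on the bench midway between the pad and the mat, its blade pointing straight away from the robot. Stand the loupe on its wide end on the bench behind the pad (on the side away from the robot), at the middle of the pad's far edge with about 20 mm of clear gap; leave the round brass disc and the lidded glass jar where they are.

Things in the scene. Friction and masses are not known exactly. Their poses are not given: they have to be found in the camera images.
- pad: Square black rubber pad fixed to the bench, 100 x 100 x 6 mm thick. Origin at the centre of its underside, on the bench top; x and y run parallel to its edges, x towards its far edge (away from the robot), y to the left. It lies within 15 degrees of square to the robot, to the left or the right of the robot's centre line.
- mat: Round cork mat fixed to the bench, 84 mm across, 5 mm thick. Origin at the centre of its underside, on the bench top; its axes are parallel to the robot's (x away from the robot). It lies on the other side of the centre line from the pad, about 0.33 to 0.39 m from it.
- block: Loose steel bench block, 56 x 56 x 22 mm high, about 0.54 kg, lying flat. Origin at the centre of its underside; x and y parallel to its sides, z up.
- plate: Loose rectangular brass plate, 50 mm (along its x) x 34 mm (along its y) x 6 mm thick, 85 g, lying flat on the bench. Origin at the centre of its underside, z up.
- graver: Loose graver, 114 mm long, 45 g, lying on its handle's flat: brown wooden handle 64 mm long with a 25 mm knob end, brass ferrule, thin steel blade 4 mm square. x points along the blade, z up. Origin at bench height under the axis, in the handle's neck, 52 mm from the knob end, 62 mm from the blade tip. Grip across the neck: 18 mm wide, 21 mm high, from 28 mm behind the origin to 6 mm ahead.
- graver_tip (a point): The tip of the graver's blade: 62 mm along the graver's x from its origin, 12.5 mm above the bench.
- pot: Loose white ceramic pot, a round open cup without handle, 60 mm high, 56 mm across at the rim and a little narrower at the foot, 0.1 to 0.2 kg, standing upright. Origin at the centre of its underside, z up. Can be gripped across its outside.
- loupe: Loose black eye loupe standing on its wide end, 32 mm high: foot 36 mm across for the lowest 6 mm, tapering to 28 mm across from 18 mm height up to the top; 30 to 55 g. Origin at the centre of its underside, z up.
- disc: Loose round brass disc, 40 mm across, 6 mm thick, lying flat on the bench; not part of the job, to be left alone. Origin at the centre of its underside.
- jar: Loose green glass jar with a steel lid, 52 mm across, 62 mm high; not part of the job, to be left alone. Origin at the centre of its underside.
Mind the look-alikes: they are no part of the job. Of the things that look like the pad, the middle-sized one is meant.

How it is judged:
By the outcome, as a careful person would: the job done as asked, in the order asked, and still so for the second after the job is handed in, with the robot touching nothing.
It also fails if it takes over 106 s, if anything falls off the work surface, if the arm or the gripper's body presses on something with over 40 N, if the wrist force passes 120 N, or if a joint passes its speed limit or range.

## Working session

There is one attempt and no reset: what is moved stays moved. The work goes in short steps, Python scripts to look and compute and a tool call to move; the robot and the scene stay as the last step left them, time stands still between calls to the robot, and variables do not carry over. Pictures are saved under pics/ and viewed, at most 14 in all, crops included, and the job is handed in when it is done.

Besides the shell and the picture viewer there is one more tool, called after "Request:" as name([rows], argument=value, ...), one row to a line, values as JSON. carry_out: Moves the arm, as the interface text tells. Shifts and turns lie within -1 to 1; 1 stands for 20 cm of shift or 45 degrees of turn. Its arguments: {"type":"object","properties":{"targets":{"type":"array"},"squeeze":{"type":"number"}},"required":["targets"]}

```bash
ls; mkdir -p pics; python3 - <<'E'
from plant import env
import cv2
for n in("scene","side"):
    cv2.imwrite(f"pics/{n}0.png",env.read_camera(n)[:,:,::-1])
    c=env.get_calibration(n);print(n,c)
s=env.observe();print(s["time"],s["ee_pos"],s["tool_rot"],s["grip_width"],env.hold_point_z)
E
```

```text
pics
scene {'fx': 463.890436607613, 'fy': 463.890436607613, 'cx': 318.8622386893742, 'cy': 234.6852828141341, 'R': array([[-0.67257659,  0.73996334, -0.00974652],
       [ 0.60677839,  0.5438854 , -0.57966253],
       [-0.42362803, -0.39578143, -0.81479835]]), 't': array([ 0.29134771, -0.27016158,  1.18489597])}
side {'fx': 444.5127382223005, 'fy': 444.5127382223005, 'cx': 322.9972864916382, 'cy': 242.0404526357012, 'R': array([[ 0.7844274 , -0.62016229, -0.00850818],
       [-0.38467069, -0.47570772, -0.79103137],
       [ 0.48652042,  0.62377953, -0.61171643]]), 't': array([-0.33796191,  0.2358833 ,  0.81448393])}
0.1 [0.22798037 0.50005052 0.23048601] [[ 9.09855659e-01 -4.14924466e-01 -6.06755548e-04]
 [-4.14924892e-01 -9.09854226e-01 -1.61925415e-03]
 [ 1.19809065e-04  1.72504553e-03 -9.99998505e-01]] 1.0025071645905415 0.0187
```

View pics/scene0.png

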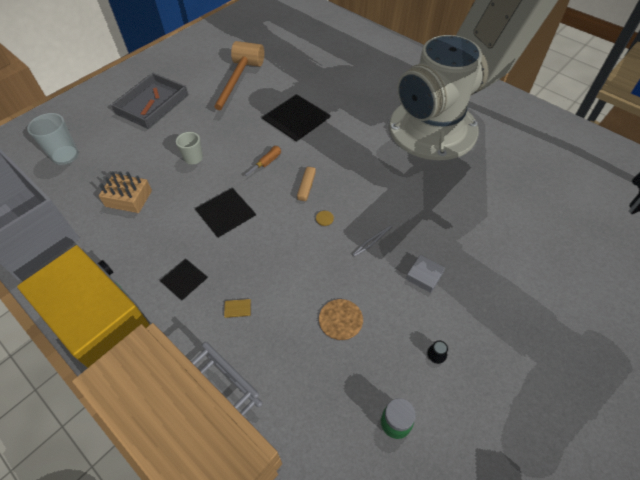

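View pics/side0.png

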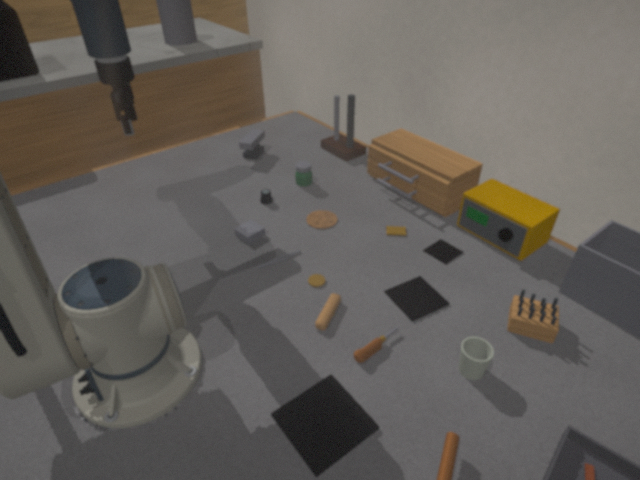

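The scene view shows three black pads at (295,117), (225,212) and (184,279), the mat at (341,319), block (426,273), plate (237,308), disc (325,218), pot (189,148), graver (265,160), loupe (438,351) and jar (398,418). The side view agrees. The wooden cylinder, tweezers and other items are clutter.

```bash
cat > h.py <<'E'
import numpy as np, cv2
from plant import env
def ray(c,px,z):
    "pixels (N,2) -> world points on plane z"
    px=np.atleast_2d(px).astype(float)
    d=np.c_[(px[:,0]-c["cx"])/c["fx"],(px[:,1]-c["cy"])/c["fy"],np.ones(len(px))]@c["R"]
    o=-c["R"].T@c["t"]
    return o+d*((z-o[2])/d[:,2])[:,None]
def proj(c,X):
    p=np.atleast_2d(X)@c["R"].T+c["t"]
    return np.c_[c["fx"]*p[:,0]/p[:,2]+c["cx"],c["fy"]*p[:,1]/p[:,2]+c["cy"]]
def blob(mask,seed,r):
    "largest contour of mask within r of seed"
    m=np.zeros_like(mask);x,y=map(int,seed);y0,x0=max(y-r,0),max(x-r,0)
    m[y0:y+r,x0:x+r]=mask[y0:y+r,x0:x+r]
    cs,_=cv2.findContours(m,cv2.RETR_EXTERNAL,cv2.CHAIN_APPROX_NONE)
    return max(cs,key=cv2.contourArea)[:,0,:]
def rect(c,cnt,z):
    "min-area rectangle in world mm: centre, sizes, angle"
    P=ray(c,cnt,z)[:,:2]*1000
    return cv2.minAreaRect(P.astype(np.float32))
E
python3 - <<'E'
from h import *
im={n:cv2.imread(f"pics/{n}0.png") for n in("scene","side")}
C={n:env.get_calibration(n) for n in im}
sd={"scene":dict(padA=(295,117),padB=(225,212),padC=(184,279),mat=(341,319),plate=(237,308),disc=(325,218)),
"side":dict(padA=(325,423),padB=(417,298),padC=(443,251),mat=(321,219),plate=(397,231),disc=(317,281))}
for n in im:
    hsv=cv2.cvtColor(im[n],cv2.COLOR_BGR2HSV)
    dark=(hsv[...,2]<45).astype(np.uint8); col=((hsv[...,1]>80)).astype(np.uint8)
    for k,s in sd[n].items():
        z=.006 if 'mat'!=k else .005
        b=blob(dark if k[:3]=='pad' else col,s,60 if k=='padA' else 40)
        print(n,k,[np.round(v,1) for v in rect(C[n],b,z)])
q={"scene":dict(pot=(189,140),potfoot=(192,160),gr=(275,153),grtip=(245,175),loupe=(438,346),block=(426,270),jar=(398,412)),
"side":dict(pot=(476,350),gr=(363,353),grtip=(397,333),loupe=(266,192),block=(250,228),jar=(303,167))}
H=dict(pot=.06,potfoot=0,gr=.0125,grtip=.0125,loupe=.032,block=.022,jar=.062)
for n in q:
    for k,s in q[n].items(): print(n,k,np.round(ray(C[n],s,H[k])[0]*1000))
E
```

```text
scene padA [array([ 202.4, -289.8]), array([131.1, 129.4]), np.float64(89.0)]
scene padB [array([ 534.8, -189.1]), array([99.3, 97.9]), np.float64(80.2)]
scene padC [array([ 704.1, -120.9]), array([66.9, 67. ]), np.float64(2.1)]
scene mat [array([558.9, 169.7]), array([82.2, 81.5]), np.float64(42.0)]
scene plate [array([675.4,   7.7]), array([36.2, 50.1]), np.float64(46.8)]
scene disc [array([ 368.1, -103.4]), array([70.1, 25.5]), np.float64(29.4)]
side padA [array([ 201.7, -291.8]), array([127.1, 125.4]), np.float64(88.7)]
side padB [array([ 532.4, -193.3]), array([93.9, 92.4]), np.float64(80.1)]
side padC [array([ 699.9, -125.8]), array([60.2, 61.4]), np.float64(1.5)]
side mat [array([557.7, 167.1]), array([74.9, 77.8]), np.float64(51.0)]
side plate [array([840.6,  58.6]), array([106.8,  67.2]), np.float64(40.3)]
side disc [array([ 369.2, -100.2]), array([83.4, 24.9]), np.float64(29.0)]
scene pot [ 473. -373.   60.]
scene potfoot [ 481. -374.   -0.]
scene gr [ 338. -230.   12.]
scene grtip [ 435. -231.   12.]
scene loupe [494. 339.  32.]
scene block [373. 232.  22.]
scene jar [641. 356.  62.]
side pot [ 471. -378.   60.]
side gr [ 341. -234.   12.]
side grtip [ 425. -240.   12.]
side loupe [494. 338.  32.]
side block [377. 230.  22.]
side jar [629. 344.  62.]
```

```bash
cat >> h.py <<'E'
def down(yaw):
    c,s=np.cos(yaw),np.sin(yaw); return np.array([[c,s,0],[s,-c,0],[0,0,-1.]])
def plan(start,*wps):
    "start=(xyz,yaw_deg) or None=measured; rows in units for each waypoint (xyz,yaw_deg), shifts from start"
    if start is None:
        s=env.observe(); R=s["tool_rot"]; p=s["ee_pos"]; y0=np.degrees(np.arctan2(R[1,0],R[0,0]))
    else: p=np.array(start[0]);y0=start[1]
    R=down(np.radians(y0)); print("from",np.round(p,4),"yaw",round(float(y0),2))
    for w,y in wps:
        d=(y-y0+180)%360-180
        print("  xyz",np.round(R.T@(np.array(w)-p)/.2,4).tolist(),"ang z",round(float(-d/45),4))
E
python3 - <<'E'
from h import *
s=env.observe();c=env.get_calibration("wrist")
o=-c["R"].T@c["t"]
print("cam in tool",s["tool_rot"].T@(o-s["ee_pos"]),"\n",s["tool_rot"].T@c["R"].T,c["fx"],c["cx"],c["cy"])
plan(None,((.30,.40,.29),-24.5),((.36,.235,.29),0))
E
```

```text
cam in tool [ 0.07184328  0.0001457  -0.14282109] 
 [[-1.27635869e-03 -9.58230877e-01 -2.85992931e-01]
 [ 9.99999016e-01 -1.05677203e-03 -9.22141156e-04]
 [ 5.81394800e-04 -2.85993827e-01  9.58231284e-01]] 373.44224498349627 314.5601324721733 237.9466792092507
from [0.228  0.5001 0.2305] yaw -24.51
  xyz [0.5352, 0.3057, -0.2976] ang z -0.0003
  xyz [1.1505, 0.9319, -0.2976] ang z -0.5448
```

```bash
python3 - <<'E'
from h import *
a=((.31,.36,.23),-12)
plan(None,a);plan(a,((.40,.22,.20),0))
E
```

```text
from [0.228  0.5001 0.2305] yaw -24.51
  xyz [0.6637, 0.467, 0.0024] ang z -0.2781
from [0.31 0.36 0.23] yaw -12.0
  xyz [0.5857, 0.5911, 0.15] ang z -0.2667
```

Request:
carry_out([
  {"xyz": [0.66, 0.467, 0], "angular": [0, 0, -0.278], "fingers": 1},
  {"xyz": [0.66, 0.467, 0], "angular": [0, 0, -0.278], "fingers": 1},
  {"xyz": [0.66, 0.467, 0], "angular": [0, 0, -0.278], "fingers": 1},
  {"xyz": [0.66, 0.467, 0], "angular": [0, 0, -0.278], "fingers": 1},
])

```text
time: 0.6
ee_pos: [0.3103, 0.3587, 0.2314]
tool_rot: [[0.978, -0.211, -0.0], [-0.211, -0.978, -0.0], [-0.0, 0.0, -1.0]]
ft_force: [0.9, 0.2, -0.3]
grip_width: 1.004
finger_force: 0.0
```

Request:
carry_out([
  {"xyz": [0.585, 0.59, 0.15], "angular": [0, 0, -0.267], "fingers": 1},
  {"xyz": [0.585, 0.59, 0.15], "angular": [0, 0, -0.267], "fingers": 1},
  {"xyz": [0.585, 0.59, 0.15], "angular": [0, 0, -0.267], "fingers": 1},
  {"xyz": [0.585, 0.59, 0.15], "angular": [0, 0, -0.267], "fingers": 1},
  {"xyz": [0.585, 0.59, 0.15], "angular": [0, 0, -0.267], "fingers": 1},
])

```text
time: 1.23
ee_pos: [0.3993, 0.2215, 0.2011]
tool_rot: [[1.0, 0.0, -0.0], [0.0, -1.0, -0.0], [-0.0, 0.0, -1.0]]
ft_force: [-0.4, 0.9, -0.3]
grip_width: 1.0
finger_force: 0.0
```

```bash
cat >> h.py <<'E'
def snap(name):
    "wrist picture + calibration, saved"
    c=env.get_calibration("wrist"); im=env.read_camera("wrist")[:,:,::-1].copy()
    cv2.imwrite(f"pics/{name}.png",im); np.save(f"pics/{name}.npy",c,allow_pickle=True); return im,c
def load(name): return cv2.imread(f"pics/{name}.png"),np.load(f"pics/{name}.npy",allow_pickle=True).item()
E
python3 - <<'E'
from h import *
im,c=snap("w1");s=env.observe();print(s["time"],s["ee_pos"],s["ft_force"])
print(proj(c,[[.375,.231,.022],[.558,.169,.005]]))
E
```

```text
1.275 [0.39916373 0.2219098  0.20124666] [0.19234076 0.96563551 0.87053446]
[[304.58700497 238.13179665]
 [380.31840152  13.65751258]]
```

View pics/w1.png

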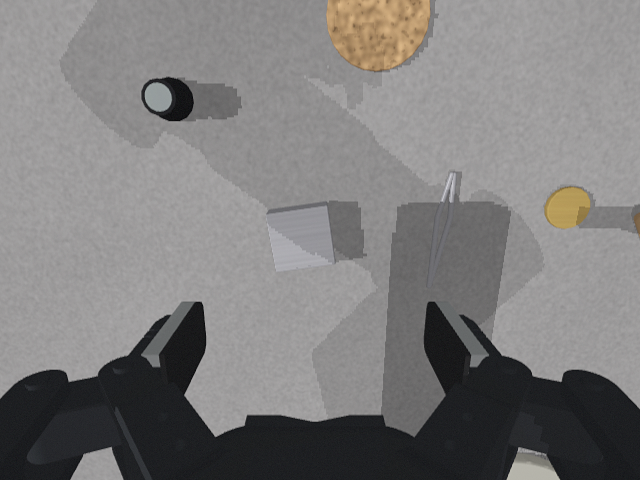

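The wrist view (up = +x, left = +y) shows the block's top with corners about (268,213), (328,206), (334,263), (277,271). The loupe is at (158,97), the mat at the top, the disc at (568,207), and the tweezers stand to the right of the block.

```bash
python3 - <<'E'
from h import *
im,c=load("w1");g=cv2.cvtColor(im,cv2.COLOR_BGR2GRAY)
p=np.float32([[268,213],[328,206],[334,263],[277,271]]).reshape(-1,1,2)
q=cv2.cornerSubPix(g,p.copy(),(5,5),(-1,-1),(3,50,.01)).reshape(-1,2);print(q)
for Q in (p.reshape(-1,2),q):
    W=ray(c,Q,.022)[:,:2]*1000
    e=np.roll(W,-1,0)-W;print(W.mean(0),np.hypot(*e.T),np.degrees(np.arctan2(e[:,1],e[:,0]))%90)
E
```

```text
[[265.67645 213.61436]
 [326.2523  202.7492 ]
 [334.29807 263.19678]
 [275.4712  270.6218 ]]
[374.25989052 233.56300315] [53.22987227 53.58951722 53.14006576 55.20628868] [6.71238115 6.4180284  8.45636804 6.54540205]
[374.89170796 234.75080755] [54.24950677 56.88301908 54.72153035 54.36578173] [10.26833413  7.90380511  7.60903743  7.35841778]
```

```bash
python3 - <<'E'
from h import *
s=env.observe();print(s["ee_pos"],s["qvel"].round(3))
plan(None,((.3746,.234,.06),7.2),((.3746,.234,.003),7.2))
E
```

```text
[0.39916373 0.2219098  0.20124666] [ 0.013 -0.004  0.002  0.001 -0.     0.002]
from [0.3992 0.2219 0.2012] yaw 0.06
  xyz [-0.1228, -0.0606, 0.7062] ang z -0.1586
  xyz [-0.1228, -0.0606, 0.9912] ang z -0.1586
```

Request:
carry_out([
  {"xyz": [-0.122, -0.065, 0.6], "angular": [0, 0, -0.16], "fingers": 1},
  {"xyz": [-0.122, -0.065, 0.6], "angular": [0, 0, -0.16], "fingers": 1},
  {"xyz": [-0.122, -0.065, 0.6], "angular": [0, 0, -0.16], "fingers": 1},
  {"xyz": [-0.122, -0.065, 0.6], "angular": [0, 0, -0.16], "fingers": 1},
  {"xyz": [-0.122, -0.065, 0.6], "angular": [0, 0, -0.16], "fingers": 1},
])

```text
time: 1.9
ee_pos: [0.3767, 0.2358, 0.0838]
tool_rot: [[0.992, 0.126, 0.004], [0.126, -0.992, 0.004], [0.004, -0.003, -1.0]]
ft_force: [-0.6, -0.3, -0.4]
grip_width: 1.004
finger_force: 0.0
```

```bash
python3 - <<'E'
from h import *
s=env.observe();print(s["ee_pos"],s["qvel"].round(3))
plan(None,((.3746,.234,.003),7.2))
E
```

```text
[0.37668113 0.23576275 0.08378314] [-0.007  0.001 -0.015 -0.005  0.006 -0.   ]
from [0.3767 0.2358 0.0838] yaw 7.25
  xyz [-0.0114, 0.0074, 0.4039] ang z 0.0012
```

Request:
carry_out([
  {"xyz": [0, 0, 0.2], "angular": [0, 0, 0], "fingers": 1},
  {"xyz": [0, 0, 0.2], "angular": [0, 0, 0], "fingers": 1},
  {"xyz": [0, 0, 0.2], "angular": [0, 0, 0], "fingers": 1},
  {"xyz": [0, 0, 0.2], "angular": [0, 0, 0], "fingers": 1},
  {"xyz": [0, 0, 0.2], "angular": [0, 0, 0], "fingers": 1},
])

```text
time: 2.52
ee_pos: [0.3755, 0.2345, 0.0422]
tool_rot: [[0.992, 0.126, 0.001], [0.126, -0.992, 0.001], [0.001, -0.001, -1.0]]
ft_force: [1.5, -0.3, -0.2]
grip_width: 1.003
finger_force: 0.0
```

```bash
python3 - <<'E'
from h import *
s=env.observe();print(s["ee_pos"],s["qvel"].round(3),s["tool_rot"][:,2])
plan(None,((.3746,.234,.003),7.2))
E
```

```text
[0.37549535 0.23445379 0.04224664] [ 0.     0.005 -0.008 -0.     0.004 -0.001] [ 0.00126345  0.00140137 -0.99999822]
from [0.3755 0.2345 0.0422] yaw 7.22
  xyz [-0.0047, 0.0017, 0.1962] ang z 0.0004
```

```bash
cat >> h.py <<'E'
import json
def C(): d=json.load(open("cmd.json"));return np.array(d[0]),d[1]
def did(*moves):
    "update commanded pose by final rows (x,y,z,angz) of calls made"
    p,y=C()
    for m in moves:
        p=p+down(np.radians(y))@np.array(m[:3])*.2; y-=m[3]*45
    json.dump([list(p),float(y)],open("cmd.json","w"))
    s=env.observe();print("t %.2f"%s["time"],"cmd",p.round(4),round(y,2),"meas",s["ee_pos"].round(4),"grip %.3f"%s["grip_width"])
E
python3 - <<'E'
from h import *
json.dump([[.228,.5,.231],-24.51],open("cmd.json","w"))
did((.66,.467,0,-.278),(.585,.59,.15,-.267),(-.122,-.065,.6,-.16),(0,0,.2,0))
plan(C(),((.3746,.234,.003),7.2))
E
```

```text
t 2.52 cmd [0.3749 0.2335 0.041 ] 7.22 meas [0.3755 0.2345 0.0422] grip 1.003
from [0.3749 0.2335 0.041 ] yaw 7.22
  xyz [-0.001, -0.0026, 0.19] ang z 0.0003
```

Request:
carry_out([
  {"xyz": [0, -0.003, 0.19], "angular": [0, 0, 0], "fingers": 1},
  {"xyz": [0, -0.003, 0.19], "angular": [0, 0, 0], "fingers": 1},
  {"xyz": [0, -0.003, 0.19], "angular": [0, 0, 0], "fingers": 1},
])

```text
time: 2.9
ee_pos: [0.3755, 0.2349, 0.0043]
tool_rot: [[0.992, 0.126, 0.001], [0.126, -0.992, 0.0], [0.001, -0.0, -1.0]]
ft_force: [-0.8, 0.0, -0.3]
grip_width: 1.002
finger_force: 0.0
```

Request:
carry_out([
  {"xyz": [0, 0, 0], "angular": [0, 0, 0], "fingers": -1},
  {"xyz": [0, 0, 0], "angular": [0, 0, 0], "fingers": -1},
  {"xyz": [0, 0, 0], "angular": [0, 0, 0], "fingers": -1},
  {"xyz": [0, 0, 0], "angular": [0, 0, 0], "fingers": -1},
  {"xyz": [0, 0, 0], "angular": [0, 0, 0], "fingers": -1},
], squeeze=60)

```text
time: 3.52
ee_pos: [0.3756, 0.235, 0.0045]
tool_rot: [[0.992, 0.126, 0.002], [0.126, -0.992, 0.001], [0.002, -0.001, -1.0]]
ft_force: [-2.0, -1.0, 6.4]
grip_width: 0.638
finger_force: 63.3
```

```bash
python3 - <<'E'
from h import *
did((0,-.003,.19,0))
P=np.array([.5336,-.191]);y=-9.9
a=((.39,.20,.09),4);plan(C(),a)
b=((.44,.02,.09),-3);plan(a,b)
c=((.51,-.15,.09),-9.9);plan(b,c)
E
```

```text
t 3.52 cmd [0.3748 0.2341 0.003 ] 7.22 meas [0.3756 0.235  0.0045] grip 0.638
from [0.3748 0.2341 0.003 ] yaw 7.22
  xyz [0.054, 0.1787, -0.435] ang z 0.0714
from [0.39 0.2  0.09] yaw 4.0
  xyz [0.1866, 0.9152, 0.0] ang z 0.1556
from [0.44 0.02 0.09] yaw -3.0
  xyz [0.394, 0.8305, 0.0] ang z 0.1533
```

```bash
python3 - <<'E'
from h import *
a=((.385,.16,.12),3);plan(C(),((.3748,.2341,.06),7.2),a)
b=((.41,-.02,.14),-3);plan(a,b)
c=((.435,-.17,.15),-9.9);plan(b,c)
E
```

```text
from [0.3748 0.2341 0.003 ] yaw 7.22
  xyz [0.0001, -0.0, -0.285] ang z 0.0003
  xyz [0.0041, 0.374, -0.585] ang z 0.0937
from [0.385 0.16  0.12 ] yaw 3.0
  xyz [0.0777, 0.9053, -0.1] ang z 0.1333
from [ 0.41 -0.02  0.14] yaw -3.0
  xyz [0.1641, 0.7424, -0.05] ang z 0.1533
```

Request:
carry_out([
  {"xyz": [0, 0, -0.285], "angular": [0, 0, 0], "fingers": -1},
  {"xyz": [0.004, 0.374, -0.585], "angular": [0, 0, 0.094], "fingers": -1},
  {"xyz": [0.004, 0.374, -0.585], "angular": [0, 0, 0.094], "fingers": -1},
])

```text
time: 3.9
ee_pos: [0.3848, 0.1592, 0.1219]
tool_rot: [[0.999, 0.051, 0.001], [0.051, -0.999, 0.001], [0.001, -0.001, -1.0]]
ft_force: [0.7, 0.2, -6.4]
grip_width: 0.635
finger_force: 70.0
```

Request:
carry_out([
  {"xyz": [0.078, 0.905, -0.1], "angular": [0, 0, 0.133], "fingers": -1},
  {"xyz": [0.078, 0.905, -0.1], "angular": [0, 0, 0.133], "fingers": -1},
  {"xyz": [0.078, 0.905, -0.1], "angular": [0, 0, 0.133], "fingers": -1},
  {"xyz": [0.078, 0.905, -0.1], "angular": [0, 0, 0.133], "fingers": -1},
])

```text
time: 4.4
ee_pos: [0.4092, -0.0229, 0.1401]
tool_rot: [[0.998, -0.059, -0.001], [-0.059, -0.998, -0.0], [-0.001, 0.0, -1.0]]
ft_force: [0.3, -0.0, -5.4]
grip_width: 0.635
finger_force: 70.0
```

Request:
carry_out([
  {"xyz": [0.164, 0.742, -0.05], "angular": [0, 0, 0.153], "fingers": -1},
  {"xyz": [0.164, 0.742, -0.05], "angular": [0, 0, 0.153], "fingers": -1},
  {"xyz": [0.164, 0.742, -0.05], "angular": [0, 0, 0.153], "fingers": -1},
  {"xyz": [0.164, 0.742, -0.05], "angular": [0, 0, 0.153], "fingers": -1},
  {"xyz": [0.164, 0.742, -0.05], "angular": [0, 0, 0.153], "fingers": -1},
])

```text
time: 5.03
ee_pos: [0.4345, -0.1686, 0.1496]
tool_rot: [[0.985, -0.172, -0.002], [-0.172, -0.985, 0.001], [-0.002, -0.001, -1.0]]
ft_force: [-0.2, 0.1, -5.3]
grip_width: 0.639
finger_force: 70.0
```

```bash
python3 - <<'E'
from h import *
did((.004,.374,-.585,.094),(.078,.905,-.1,.133),(.164,.742,-.05,.153))
im,c=snap("w2");print(proj(c,[.534,-.191,.006]))
E
```

```text
t 5.03 cmd [ 0.435  -0.1699  0.15  ] -9.88 meas [ 0.4345 -0.1686  0.1496] grip 0.639
[[322.09165996  82.08433109]]
```

View pics/w2.png

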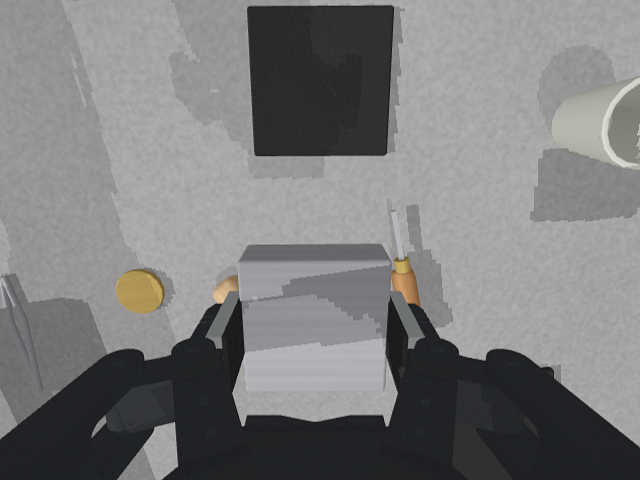

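The pad's dark quad has corners near (247,6), (393,6), (386,155) and (255,155). The held block's top spans rows 262–390 and columns 240–390. The disc is at (140,291), the graver at (402,262), and the pot at right.

```bash
cat >> h.py <<'E'
def quad(cnt):
    "four corners by line fits on the contour's four sides"
    A=cv2.boxPoints(cv2.minAreaRect(cnt.astype(np.float32)));L=[]
    for i in range(4):
        a,b=A[i],A[(i+1)%4];d=(b-a)/np.linalg.norm(b-a);n=np.array([-d[1],d[0]]);l=np.linalg.norm(b-a)
        u=(cnt-a)@d;m=(abs((cnt-a)@n)<.12*l)&(u>.12*l)&(u<.88*l)
        vx,vy,x,y=cv2.fitLine(cnt[m].astype(np.float32),cv2.DIST_HUBER,0,.01,.01).ravel();L.append(np.cross([x,y,1],[x+vx,y+vy,1]))
    P=[np.cross(L[i-1],L[i]) for i in range(4)];return np.array([p[:2]/p[2] for p in P])
def qpose(c,Q,z):
    W=ray(c,Q,z)[:,:2]*1000;e=np.roll(W,-1,0)-W
    print("c",W.mean(0).round(1),"len",np.hypot(*e.T).round(1),"ang",(np.degrees(np.arctan2(e[:,1],e[:,0]))%90).round(1));return W
E
python3 - <<'E'
from h import *
im,c=load("w2");v=im.max(2)
m=(v<75).astype(np.uint8);b=blob(m,(320,90),100);Q=quad(b);print(Q.round(1));qpose(c,Q,.006)
s=env.observe();g=cv2.cvtColor(im,cv2.COLOR_BGR2GRAY).astype(float)
T=.1496-.0045+.022
col=g[:,300:340].mean(1);gr=np.diff(col);print([(i,round(gr[i],1)) for i in range(235,400) if abs(gr[i])>8])
for r in(262,390): 
    w=ray(c,(315,r),T)[0];print("tool",s["tool_rot"].T@(w-s["ee_pos"]))
for u in(241,388): 
    w=ray(c,(u,330),T)[0];print("tool",s["tool_rot"].T@(w-s["ee_pos"]))
E
```

```text
[[247.1   6. ]
 [393.1   6. ]
 [385.8 153.7]
 [254.8 155.4]]
c [ 532.9 -189.4] len [98.5 97.4 98.3 98.7] ang [80.  80.3 80.8 80.4]
[(242, np.float64(-9.6)), (243, np.float64(-34.3)), (244, np.float64(-25.8)), (259, np.float64(12.0)), (260, np.float64(18.4)), (261, np.float64(10.6)), (343, np.float64(9.7)), (344, np.float64(9.3))]
tool [ 0.02541223  0.00011666 -0.01734338]
tool [-2.89161604e-02  2.24131387e-05 -1.72757073e-02]
tool [-0.00190822 -0.02790222 -0.01729311]
tool [-0.0019839   0.02764786 -0.01732527]
```

```bash
python3 - <<'E'
from h import *
print(env.observe()["ee_pos"])
plan(C(),((.535,-.190,.1),-9.7),((.535,-.190,.035),-9.7))
E
```

```text
[ 0.4346414  -0.16839514  0.14978833]
from [ 0.435  -0.1699  0.15  ] yaw -9.88
  xyz [0.51, 0.0133, 0.25] ang z -0.0041
  xyz [0.51, 0.0133, 0.575] ang z -0.0041
```

Request:
carry_out([
  {"xyz": [0.25, 0.007, 0.05], "angular": [0, 0, -0.004], "fingers": -1},
  {"xyz": [0.51, 0.013, 0.25], "angular": [0, 0, -0.004], "fingers": -1},
  {"xyz": [0.51, 0.013, 0.575], "angular": [0, 0, -0.004], "fingers": -1},
  {"xyz": [0.51, 0.013, 0.575], "angular": [0, 0, -0.004], "fingers": -1},
  {"xyz": [0.51, 0.013, 0.575], "angular": [0, 0, -0.004], "fingers": -1},
])

```text
time: 5.7
ee_pos: [0.5359, -0.1891, 0.0363]
tool_rot: [[0.986, -0.167, 0.001], [-0.167, -0.986, -0.001], [0.001, 0.001, -1.0]]
ft_force: [0.8, -0.5, -3.5]
grip_width: 0.638
finger_force: 69.9
```

```bash
python3 - <<'E'
from h import *
did((.51,.013,.575,-.004))
s=env.observe();R=s["tool_rot"];print(np.degrees(np.arctan2(R[1,0],R[0,0])),s["qvel"].round(3))
plan(None,((.535,-.190,.0108),-9.7))
E
```

```text
t 5.70 cmd [ 0.535  -0.1899  0.035 ] -9.71 meas [ 0.5359 -0.1891  0.0363] grip 0.638
-9.594926189771064 [-0.005 -0.038  0.04   0.008  0.001  0.003]
from [ 0.5359 -0.1891  0.0363] yaw -9.59
  xyz [-0.0037, 0.0054, 0.1273] ang z 0.0023
```

Request:
carry_out([
  {"xyz": [-0.004, 0.004, 0.08], "angular": [0, 0, 0], "fingers": -1},
  {"xyz": [-0.004, 0.004, 0.11], "angular": [0, 0, 0], "fingers": -1},
  {"xyz": [-0.004, 0.004, 0.124], "angular": [0, 0, 0], "fingers": -1},
  {"xyz": [-0.004, 0.004, 0.124], "angular": [0, 0, 0], "fingers": -1},
])

```text
time: 6.2
ee_pos: [0.5348, -0.1902, 0.0114]
tool_rot: [[0.986, -0.168, 0.002], [-0.168, -0.986, -0.0], [0.002, 0.0, -1.0]]
ft_force: [0.2, 0.5, -5.6]
grip_width: 0.634
finger_force: 69.9
```

```bash
python3 - <<'E'
from h import *
did((-.004,.004,.124,0))
print(env.observe()["ft_force"])
E
```

```text
t 6.20 cmd [ 0.5341 -0.1906  0.0102] -9.71 meas [ 0.5348 -0.1902  0.0114] grip 0.634
[ 0.2211187   0.5091022  -5.55064011]
```

Request:
carry_out([
  {"xyz": [0, 0, 0.005], "angular": [0, 0, 0], "fingers": -1},
  {"xyz": [0, 0, 0.005], "angular": [0, 0, 0], "fingers": 1},
  {"xyz": [0, 0, 0.005], "angular": [0, 0, 0], "fingers": 1},
  {"xyz": [0, 0, 0.005], "angular": [0, 0, 0], "fingers": 1},
  {"xyz": [0, 0, 0.005], "angular": [0, 0, 0], "fingers": 1},
])

```text
time: 6.82
ee_pos: [0.5344, -0.1902, 0.0096]
tool_rot: [[0.986, -0.169, 0.0], [-0.169, -0.986, -0.0], [0.0, 0.0, -1.0]]
ft_force: [-0.1, -0.4, -0.1]
grip_width: 0.998
finger_force: 0.0
```

Request:
carry_out([
  {"xyz": [0, 0, -0.3], "angular": [0, 0, 0], "fingers": 1},
  {"xyz": [0, 0, -0.6], "angular": [0, 0, 0], "fingers": 1},
  {"xyz": [-0.25, 0, -0.9], "angular": [0, 0, 0], "fingers": 1},
  {"xyz": [-0.25, 0, -0.9], "angular": [0, 0, 0], "fingers": 1},
  {"xyz": [-0.25, 0, -0.9], "angular": [0, 0, 0], "fingers": 1},
])

```text
time: 7.45
ee_pos: [0.485, -0.1817, 0.1904]
tool_rot: [[0.986, -0.169, 0.002], [-0.169, -0.986, 0.0], [0.002, -0.0, -1.0]]
ft_force: [-0.6, 0.2, -0.5]
grip_width: 1.002
finger_force: 0.0
```

```bash
python3 - <<'E'
from h import *
did((0,0,.005,0),(-.25,0,-.9,0))
im,c=snap("w3")
P=proj(c,[[.533,-.19,.028]]);print(P)
v=im.max(2);x,y=map(int,P[0]);cv2.imwrite("pics/w3c.png",cv2.resize(im[max(0,y-80):y+80,x-110:x+110],None,fx=3,fy=3));print(x,y)
E
```

```text
t 7.45 cmd [ 0.4848 -0.1822  0.1892] -9.71 meas [ 0.485  -0.1817  0.1904] grip 1.002
[[315.18588305 157.15153155]]
315 157
```

View pics/w3c.png

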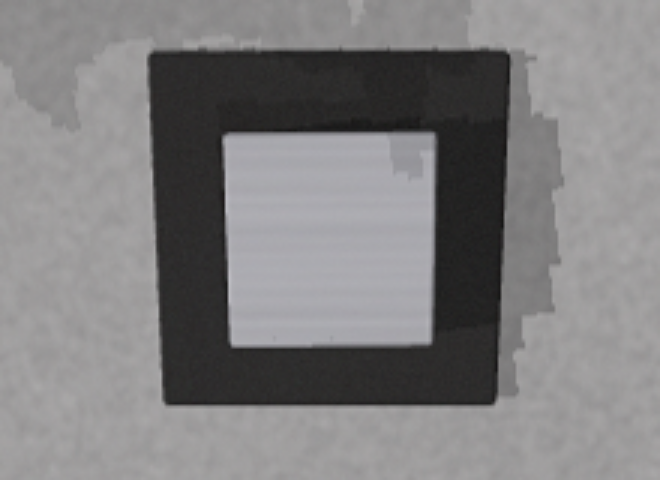

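The crop shows the block standing square inside the pad, with the top face at crop (223–437, 131–347). I'll measure both quads and plan the trip to the plate.

```bash
python3 - <<'E'
from h import *
im,c=load("w3");v=im.max(2)
o=blob((v<75).astype(np.uint8),(315,157),80);qpose(c,quad(o),.006)
m=np.zeros(v.shape,np.uint8);cv2.fillPoly(m,[o.reshape(-1,1,2)],1)
i=blob(((v>100)&(m>0)).astype(np.uint8),(315,157),55);qpose(c,quad(i),.028)
a=((.545,-.09,.2),20);plan(C(),a);plan(a,((.60,.008,.2),45),((.62,.008,.2),45))
E
```

```text
c [ 533.2 -189.4] len [98.  98.4 98.  98.1] ang [80.4 80.2 80.2 80.2]
c [ 533.  -189.6] len [54.3 54.6 55.6 56.1] ang [80.2 81.7 81.8 80.4]
from [ 0.4848 -0.1822  0.1892] yaw -9.71
  xyz [0.219, -0.505, -0.054] ang z -0.6601
from [ 0.545 -0.09   0.2  ] yaw 20.0
  xyz [0.426, -0.3664, 0.0] ang z -0.5556
  xyz [0.52, -0.3322, 0.0] ang z -0.5556
```

```bash
python3 - <<'E'
from h import *
a=((.55,-.07,.19),-26);plan(C(),a);plan(a,((.63,.045,.16),-43.2))
E
```

```text
from [ 0.4848 -0.1822  0.1892] yaw -9.71
  xyz [0.2268, -0.6077, -0.004] ang z 0.3621
from [ 0.55 -0.07  0.19] yaw -26.0
  xyz [0.1075, -0.6922, 0.15] ang z 0.3822
```

Request:
carry_out([
  {"xyz": [0.227, -0.608, 0], "angular": [0, 0, 0.362], "fingers": 1},
  {"xyz": [0.227, -0.608, 0], "angular": [0, 0, 0.362], "fingers": 1},
  {"xyz": [0.227, -0.608, 0], "angular": [0, 0, 0.362], "fingers": 1},
])

```text
time: 7.88
ee_pos: [0.5512, -0.0666, 0.1863]
tool_rot: [[0.9, -0.436, -0.005], [-0.436, -0.9, 0.0], [-0.004, 0.002, -1.0]]
ft_force: [-0.6, 0.2, -0.8]
grip_width: 1.0
finger_force: 0.0
```

Request:
carry_out([
  {"xyz": [0.108, -0.692, 0.15], "angular": [0, 0, 0.382], "fingers": 1},
  {"xyz": [0.108, -0.692, 0.15], "angular": [0, 0, 0.382], "fingers": 1},
  {"xyz": [0.108, -0.692, 0.15], "angular": [0, 0, 0.382], "fingers": 1},
  {"xyz": [0.108, -0.692, 0.15], "angular": [0, 0, 0.382], "fingers": 1},
  {"xyz": [0.108, -0.692, 0.15], "angular": [0, 0, 0.382], "fingers": 1},
])

```text
time: 8.5
ee_pos: [0.6299, 0.0442, 0.1593]
tool_rot: [[0.729, -0.685, -0.001], [-0.685, -0.729, -0.001], [-0.0, 0.001, -1.0]]
ft_force: [-0.4, 0.0, 0.8]
grip_width: 1.001
finger_force: 0.0
```

```bash
python3 - <<'E'
from h import *
did((.227,-.608,0,.362),(.108,-.692,.15,.382))
im,c=snap("w4")
P=proj(c,[[.675,.008,.006]]);print(P)
hsv=cv2.cvtColor(im,cv2.COLOR_BGR2HSV);m=((hsv[...,1]>90)&(hsv[...,2]>60)).astype(np.uint8)
b=blob(m,P[0],70);Q=quad(b);print(Q.round(1));qpose(c,Q,.006)
E
```

```text
t 8.50 cmd [0.6301 0.045  0.1592] -43.19 meas [0.6299 0.0442 0.1593] grip 1.001
[[308.24664842 145.79739071]]
[[286.4 114. ]
 [330.  114. ]
 [330.  179. ]
 [288.3 179. ]]
c [674.    8.5] len [32.8 48.8 33.  48.8] ang [46.7 47.4 46.7 47.2]
```

```bash
python3 - <<'E'
from h import *
plan(C(),((.674,.0083,.04),-43.0))
E
```

```text
from [0.6301 0.045  0.1592] yaw -43.19
  xyz [0.2855, -0.0164, 0.596] ang z -0.0041
```

Request:
carry_out([
  {"xyz": [0.285, -0.016, 0.25], "angular": [0, 0, -0.004], "fingers": 1},
  {"xyz": [0.285, -0.016, 0.5], "angular": [0, 0, -0.004], "fingers": 0.3},
  {"xyz": [0.285, -0.016, 0.6], "angular": [0, 0, -0.004], "fingers": 0.2},
  {"xyz": [0.285, -0.016, 0.6], "angular": [0, 0, -0.004], "fingers": 0.2},
  {"xyz": [0.285, -0.016, 0.6], "angular": [0, 0, -0.004], "fingers": 0.2},
])

```text
time: 9.18
ee_pos: [0.675, 0.0083, 0.0418]
tool_rot: [[0.731, -0.682, 0.003], [-0.682, -0.731, 0.0], [0.002, -0.002, -1.0]]
ft_force: [-0.5, 0.6, -0.1]
grip_width: 0.597
finger_force: 0.0
```

```bash
python3 - <<'E'
from h import *
did((.285,-.016,.6,-.004))
plan(None,((.674,.0085,.001),-43.0))
im,c=snap("w5")
E
```

```text
t 9.18 cmd [0.6739 0.0083 0.0392] -43.01 meas [0.675  0.0083 0.0418] grip 0.597
from [0.675  0.0083 0.0418] yaw -43.01
  xyz [-0.0046, 0.0027, 0.2039] ang z -0.0002
```

View pics/w5.png

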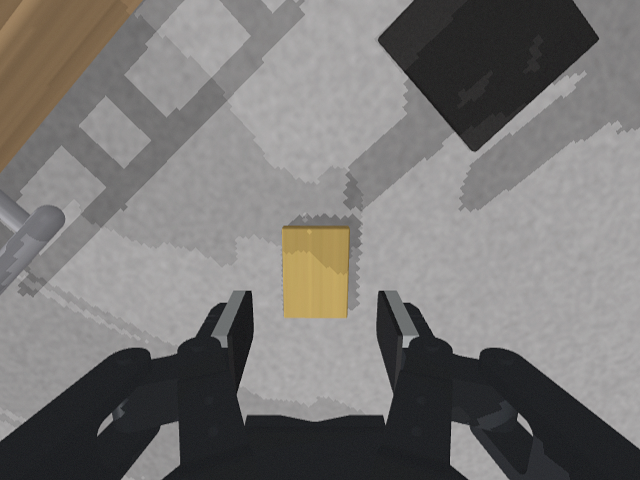

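The plate lies between the fingers at (283–348, 228–318). The fingertips at 51 mm opening are about 4 mm behind the TCP, so going down to a TCP height of about 0 is safe.

Request:
carry_out([
  {"xyz": [-0.004, 0.002, 0.12], "angular": [0, 0, 0], "fingers": 0.2},
  {"xyz": [-0.004, 0.002, 0.205], "angular": [0, 0, 0], "fingers": 0.2},
  {"xyz": [-0.004, 0.002, 0.205], "angular": [0, 0, 0], "fingers": 0.2},
])

```text
time: 9.6
ee_pos: [0.673, 0.009, -0.0017]
tool_rot: [[0.732, -0.682, -0.001], [-0.682, -0.732, -0.0], [-0.0, 0.001, -1.0]]
ft_force: [-0.1, 0.8, 0.2]
grip_width: 0.6
finger_force: 0.0
```

Request:
carry_out([
  {"xyz": [0, 0, 0], "angular": [0, 0, 0], "fingers": -1},
  {"xyz": [0, 0, 0], "angular": [0, 0, 0], "fingers": -1},
  {"xyz": [0, 0, 0], "angular": [0, 0, 0], "fingers": -1},
  {"xyz": [0, 0, 0], "angular": [0, 0, 0], "fingers": -1},
], squeeze=40)

```text
time: 10.1
ee_pos: [0.6738, 0.0091, -0.0004]
tool_rot: [[0.732, -0.682, 0.002], [-0.682, -0.732, 0.0], [0.001, -0.001, -1.0]]
ft_force: [-1.4, 1.4, 5.3]
grip_width: 0.38
finger_force: 41.1
```

```bash
python3 - <<'E'
from h import *
did((-.004,.002,.205,0))
a=((.62,-.03,.11),-34);plan(C(),((.673,.009,.04),-43),a)
b=((.455,-.175,.15),-9.7);plan(a,b)
E
```

```text
t 10.10 cmd [ 0.673   0.0086 -0.0018] -43.01 meas [ 6.738e-01  9.100e-03 -4.000e-04] grip 0.380
from [ 0.673   0.0086 -0.0018] yaw -43.01
  xyz [-0.0016, -0.0016, -0.209] ang z -0.0001
  xyz [-0.0624, 0.3218, -0.559] ang z -0.2001
from [ 0.62 -0.03  0.11] yaw -34.0
  xyz [-0.2785, 1.0624, -0.2] ang z -0.54
```

```bash
python3 - <<'E'
from h import *
a=((.61,-.06,.11),-30);plan(C(),a)
b=((.533,-.19,.07),-9.7);plan(a,b)
E
```

```text
from [ 0.673   0.0086 -0.0018] yaw -43.01
  xyz [0.0034, 0.4656, -0.559] ang z -0.289
from [ 0.61 -0.06  0.11] yaw -30.0
  xyz [-0.0084, 0.7554, 0.2] ang z -0.4511
```

Request:
carry_out([
  {"xyz": [0, 0, -0.25], "angular": [0, 0, 0], "fingers": -1},
  {"xyz": [0.003, 0.25, -0.45], "angular": [0, 0, -0.2], "fingers": -1},
  {"xyz": [0.003, 0.465, -0.56], "angular": [0, 0, -0.289], "fingers": -1},
])

```text
time: 10.48
ee_pos: [0.6099, -0.0601, 0.1122]
tool_rot: [[0.868, -0.497, 0.002], [-0.497, -0.868, 0.0], [0.002, -0.001, -1.0]]
ft_force: [0.1, -0.9, -0.9]
grip_width: 0.381
finger_force: 40.2
```

Request:
carry_out([
  {"xyz": [-0.008, 0.3, 0], "angular": [0, 0, -0.2], "fingers": -1},
  {"xyz": [-0.008, 0.55, 0.1], "angular": [0, 0, -0.4], "fingers": -1},
  {"xyz": [-0.008, 0.755, 0.2], "angular": [0, 0, -0.451], "fingers": -1},
  {"xyz": [-0.008, 0.755, 0.2], "angular": [0, 0, -0.451], "fingers": -1},
  {"xyz": [-0.008, 0.755, 0.2], "angular": [0, 0, -0.451], "fingers": -1},
])

```text
time: 11.1
ee_pos: [0.5334, -0.1894, 0.0705]
tool_rot: [[0.986, -0.169, 0.0], [-0.169, -0.986, 0.0], [0.0, -0.0, -1.0]]
ft_force: [0.3, 0.2, -1.6]
grip_width: 0.377
finger_force: 40.2
```

```bash
python3 - <<'E'
from h import *
did((.003,.465,-.56,-.289),(-.008,.755,.2,-.451))
im,c=snap("w6")
s=env.observe();R=s["tool_rot"];print(R[:,2])
hsv=cv2.cvtColor(im,cv2.COLOR_BGR2HSV);m=((hsv[...,1]>90)&(hsv[...,2]>60)).astype(np.uint8)
T=s["ee_pos"][2]+.0064;P=proj(c,[[.533,-.19,T]])[0]
b=blob(m,P,70);W=qpose(c,quad(b),T);print("in tool",R.T@(np.r_[W.mean(0)/1e3,T]-s["ee_pos"]))
plan(None,((.533,-.1896,.0280),-9.7))
E
```

```text
t 11.10 cmd [ 0.5331 -0.1898  0.0702] -9.71 meas [ 0.5334 -0.1894  0.0705] grip 0.377
[ 7.25020647e-04 -6.54032633e-05 -9.99999735e-01]
c [ 535.2 -189.4] len [33.1 50.2 32.  50.2] ang [80.2 79.8 80.2 81. ]
in tool [ 0.00129757  0.00019219 -0.00639907]
from [ 0.5339 -0.189   0.0708] yaw -9.69
  xyz [-0.004, 0.0036, 0.2139] ang z 0.0002
```

Request:
carry_out([
  {"xyz": [-0.009, 0.003, 0.15], "angular": [0, 0, 0], "fingers": -1},
  {"xyz": [-0.009, 0.003, 0.205], "angular": [0, 0, 0], "fingers": -1},
  {"xyz": [-0.009, 0.003, 0.211], "angular": [0, 0, 0], "fingers": -1},
  {"xyz": [-0.009, 0.003, 0.211], "angular": [0, 0, 0], "fingers": -1},
])

```text
time: 11.65
ee_pos: [0.5321, -0.1895, 0.029]
tool_rot: [[0.986, -0.168, 0.001], [-0.168, -0.986, -0.0], [0.001, 0.0, -1.0]]
ft_force: [0.3, 0.8, -0.4]
grip_width: 0.379
finger_force: 40.2
```

```bash
python3 - <<'E'
from h import *
did((-.009,.003,.211,0))
E
```

```text
t 11.65 cmd [ 0.5313 -0.1901  0.028 ] -9.71 meas [ 0.5321 -0.1895  0.029 ] grip 0.379
```

Request:
carry_out([
  {"xyz": [0, 0, 0.005], "angular": [0, 0, 0], "fingers": -1},
  {"xyz": [0, 0, 0.005], "angular": [0, 0, 0], "fingers": 0.4},
  {"xyz": [0, 0, 0.005], "angular": [0, 0, 0], "fingers": 0.4},
  {"xyz": [0, 0, 0.005], "angular": [0, 0, 0], "fingers": 0.4},
])

```text
time: 12.15
ee_pos: [0.5315, -0.1898, 0.0275]
tool_rot: [[0.986, -0.169, 0.0], [-0.169, -0.986, -0.0], [0.0, 0.0, -1.0]]
ft_force: [0.5, 0.6, -0.1]
grip_width: 0.702
finger_force: 0.0
```

Request:
carry_out([
  {"xyz": [0, 0, -0.3], "angular": [0, 0, 0], "fingers": 1},
  {"xyz": [0, 0, -0.6], "angular": [0, 0, 0], "fingers": 1},
  {"xyz": [-0.4, 0.45, -0.9], "angular": [0, 0, 0], "fingers": 1},
  {"xyz": [-0.4, 0.45, -0.9], "angular": [0, 0, 0], "fingers": 1},
  {"xyz": [-0.4, 0.45, -0.9], "angular": [0, 0, 0], "fingers": 1},
])

```text
time: 12.78
ee_pos: [0.4362, -0.2669, 0.2102]
tool_rot: [[0.985, -0.171, 0.005], [-0.171, -0.985, -0.002], [0.005, 0.001, -1.0]]
ft_force: [-0.8, 1.0, -0.5]
grip_width: 0.998
finger_force: 0.0
```

```bash
python3 - <<'E'
from h import *
did((0,0,.005,0),(-.4,.45,-.9,0))
im,c=snap("w7")
print(proj(c,[[.533,-.19,.034],[.475,-.375,.06]]))
E
```

```text
t 12.78 cmd [ 0.4372 -0.2653  0.207 ] -9.71 meas [ 0.4362 -0.2669  0.2102] grip 0.998
[[200.98823583 114.53308998]
 [445.29134242 148.06065664]]
```

View pics/w7.png

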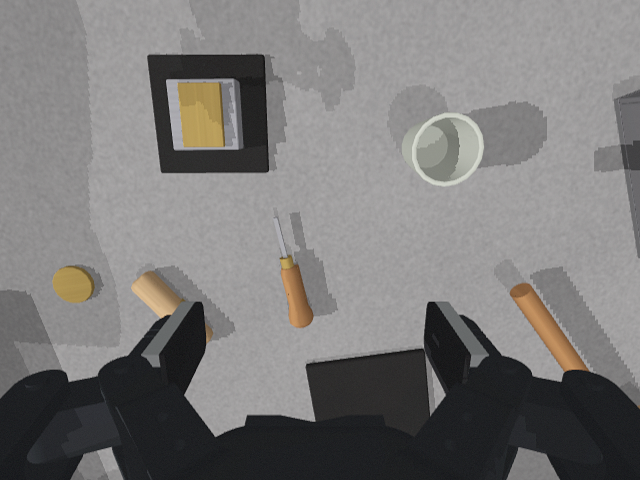

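The plate lies on the block at (180–222, 82–148). The pot rim is centred near (447,149). The graver runs from the tip at (276,214) to the knob at (301,320), and the disc is at (73,284).

```bash
python3 - <<'E'
from h import *
im,c=load("w7");hsv=cv2.cvtColor(im,cv2.COLOR_BGR2HSV);v=im.max(2)
m=((hsv[...,1]>90)&(hsv[...,2]>60)).astype(np.uint8)
qpose(c,quad(blob(m,(201,114),40)),.034)
o=blob((v<75).astype(np.uint8),(208,113),75);qpose(c,quad(o),.006)
# pot rim: bright
r=((v>175)).astype(np.uint8);b=blob(r,(447,149),45);print(len(b),cv2.boundingRect(b))
e=cv2.fitEllipse(b);W=ray(c,b,.06)[:,:2]*1000;print(e);print("rim",cv2.minEnclosingCircle(W.astype(np.float32)))
d=blob(((hsv[...,1]>90)).astype(np.uint8),(73,284),30);print("disc",cv2.minEnclosingCircle((ray(c,d,.006)[:,:2]*1000).astype(np.float32)))
# graver handle+ferrule
h=blob(m,(295,290),45);W=ray(c,h,.0125)[:,:2]*1000
vx,vy,x0,y0=cv2.fitLine(W.astype(np.float32),cv2.DIST_L2,0,.01,.01).ravel();u=(W-[x0,y0])@[vx,vy]
print("graver",np.degrees(np.arctan2(vy,vx)),W.mean(0),np.array([x0,y0])+np.outer([u.min(),u.max()],[vx,vy]))
print("tip",ray(c,(276,213),.0125)[0]*1000)
E
```

```text
c [ 532.4 -190.1] len [33.8 48.6 33.6 48.6] ang [80.1 79.9 80.1 80.2]
c [ 533. -190.] len [98.7 96.9 98.3 98.5] ang [80.1 80.1 81.  80.4]
255 (402, 113, 82, 74)
((445.78875732421875, 149.0288543701172), (69.6961898803711, 77.45552825927734), 59.8845329284668)
rim ((474.1537170410156, -372.44677734375), 31.243736267089844)
disc ((399.821044921875, -14.161457061767578), 21.14945411682129)
graver 1.235708 [ 357.07538775 -232.61527591] [[ 316.72618204 -233.48563335]
 [ 395.47343953 -231.78701396]]
tip [ 438.06272965 -230.54511734   12.5       ]
```

```bash
python3 - <<'E'
from h import *
im,c=load("w7")
W=ray(c,[(447,149.5),(411,149),(483.5,149),(447,112.5),(447,186)],.06)*1000;print(W.round(1), np.linalg.norm(W[1]-W[2]),np.linalg.norm(W[3]-W[4]))
print(env.observe()["ee_pos"])
for g in ((.4735,-.373),):
    plan(C(),((*g,.12),-9.7),((*g,.03),-9.7))
E
```

```text
[[ 473.7 -376.2   60. ]
 [ 478.8 -349.1   60. ]
 [ 469.3 -403.8   60. ]
 [ 500.6 -378.2   60. ]
 [ 445.7 -374.1   60. ]] 55.507117263678055 55.131129971733515
[ 0.43633898 -0.26642361  0.20934583]
from [ 0.4372 -0.2653  0.207 ] yaw -9.71
  xyz [0.2695, 0.5, 0.435] ang z -0.0001
  xyz [0.2695, 0.5, 0.885] ang z -0.0001
```

Request:
carry_out([
  {"xyz": [0.272, 0.515, 0.2], "angular": [0, 0, 0], "fingers": 1},
  {"xyz": [0.272, 0.515, 0.3], "angular": [0, 0, 0], "fingers": 1},
  {"xyz": [0.272, 0.515, 0.5], "angular": [0, 0, 0], "fingers": 1},
  {"xyz": [0.272, 0.515, 0.75], "angular": [0, 0, 0], "fingers": 1},
  {"xyz": [0.272, 0.515, 0.935], "angular": [0, 0, 0], "fingers": 1},
])

```text
time: 13.45
ee_pos: [0.4729, -0.3743, 0.0164]
tool_rot: [[0.986, -0.169, -0.004], [-0.169, -0.986, 0.002], [-0.004, -0.002, -1.0]]
ft_force: [-0.3, -1.0, 0.3]
grip_width: 0.995
finger_force: 0.0
```

Request:
carry_out([
  {"xyz": [0, 0, 0], "angular": [0, 0, 0], "fingers": 1},
  {"xyz": [0, 0, 0], "angular": [0, 0, 0], "fingers": -1},
  {"xyz": [0, 0, 0], "angular": [0, 0, 0], "fingers": -1},
  {"xyz": [0, 0, 0], "angular": [0, 0, 0], "fingers": -1},
  {"xyz": [0, 0, 0], "angular": [0, 0, 0], "fingers": -1},
], squeeze=35)

```text
time: 14.08
ee_pos: [0.4751, -0.3763, 0.0227]
tool_rot: [[0.986, -0.168, 0.004], [-0.168, -0.986, -0.002], [0.004, 0.002, -1.0]]
ft_force: [0.7, 0.9, 5.4]
grip_width: 0.632
finger_force: 36.2
```

```bash
python3 - <<'E'
from h import *
did((.272,.515,.935,0))
a=((.47,-.36,.17),-10);plan(C(),a)
b=((.50,-.17,.18),-6);plan(a,b)
d=((.48,.02,.18),-3);plan(b,d)
e=((.50,.168,.15),0);plan(d,e)
E
```

```text
t 14.07 cmd [ 0.4735 -0.376   0.02  ] -9.71 meas [ 0.4751 -0.3763  0.0227] grip 0.632
from [ 0.4735 -0.376   0.02  ] yaw -9.71
  xyz [-0.0308, -0.0761, -0.75] ang z 0.0066
from [ 0.47 -0.36  0.17] yaw -10.0
  xyz [-0.0172, -0.9616, -0.05] ang z -0.0889
from [ 0.5  -0.17  0.18] yaw -6.0
  xyz [-0.1988, -0.9343, 0.0] ang z -0.0667
from [0.48 0.02 0.18] yaw -3.0
  xyz [0.0611, -0.7442, 0.15] ang z -0.0667
```

Request:
carry_out([
  {"xyz": [0, 0, -0.3], "angular": [0, 0, 0], "fingers": -1},
  {"xyz": [0, 0, -0.6], "angular": [0, 0, 0], "fingers": -1},
  {"xyz": [-0.03, -0.076, -0.75], "angular": [0, 0, 0], "fingers": -1},
])

```text
time: 14.45
ee_pos: [0.4713, -0.3607, 0.1745]
tool_rot: [[0.986, -0.17, 0.005], [-0.17, -0.986, -0.003], [0.006, 0.002, -1.0]]
ft_force: [1.2, 0.7, -2.2]
grip_width: 0.636
finger_force: 38.0
```

Request:
carry_out([
  {"xyz": [-0.017, -0.25, -0.05], "angular": [0, 0, -0.089], "fingers": -1},
  {"xyz": [-0.017, -0.5, -0.05], "angular": [0, 0, -0.089], "fingers": -1},
  {"xyz": [-0.017, -0.75, -0.05], "angular": [0, 0, -0.089], "fingers": -1},
  {"xyz": [-0.017, -0.96, -0.05], "angular": [0, 0, -0.089], "fingers": -1},
])

```text
time: 14.95
ee_pos: [0.4991, -0.1678, 0.1807]
tool_rot: [[0.995, -0.099, 0.001], [-0.099, -0.995, 0.001], [0.001, -0.001, -1.0]]
ft_force: [1.0, -0.5, -1.5]
grip_width: 0.632
finger_force: 38.0
```

Request:
carry_out([
  {"xyz": [-0.1, -0.25, 0], "angular": [0, 0, -0.067], "fingers": -1},
  {"xyz": [-0.2, -0.5, 0], "angular": [0, 0, -0.067], "fingers": -1},
  {"xyz": [-0.2, -0.75, 0], "angular": [0, 0, -0.067], "fingers": -1},
  {"xyz": [-0.2, -0.935, 0], "angular": [0, 0, -0.067], "fingers": -1},
])

```text
time: 15.45
ee_pos: [0.4775, 0.0223, 0.1808]
tool_rot: [[0.999, -0.046, 0.001], [-0.046, -0.999, 0.001], [0.001, -0.001, -1.0]]
ft_force: [0.9, -1.3, -1.4]
grip_width: 0.631
finger_force: 38.0
```

Request:
carry_out([
  {"xyz": [0.06, -0.25, 0.05], "angular": [0, 0, -0.067], "fingers": -1},
  {"xyz": [0.06, -0.5, 0.15], "angular": [0, 0, -0.067], "fingers": -1},
  {"xyz": [0.06, -0.744, 0.15], "angular": [0, 0, -0.067], "fingers": -1},
  {"xyz": [0.06, -0.744, 0.15], "angular": [0, 0, -0.067], "fingers": -1},
  {"xyz": [0.06, -0.744, 0.15], "angular": [0, 0, -0.067], "fingers": -1},
])

```text
time: 16.08
ee_pos: [0.4967, 0.1683, 0.1504]
tool_rot: [[1.0, 0.006, -0.0], [0.006, -1.0, 0.0], [-0.0, -0.0, -1.0]]
ft_force: [-0.1, -0.6, -1.7]
grip_width: 0.633
finger_force: 38.1
```

```bash
python3 - <<'E'
from h import *
did((-.03,-.076,-.75,0),(-.017,-.96,-.05,-.089),(-.2,-.935,0,-.067),(.06,-.744,.15,-.067))
im,c=snap("w8");print(proj(c,[.558,.169,.005]))
E
```

```text
t 16.07 cmd [0.4969 0.1679 0.15  ] 0.33 meas [0.4967 0.1683 0.1504] grip 0.633
[[314.67011388 141.31500798]]
```

View pics/w8.png

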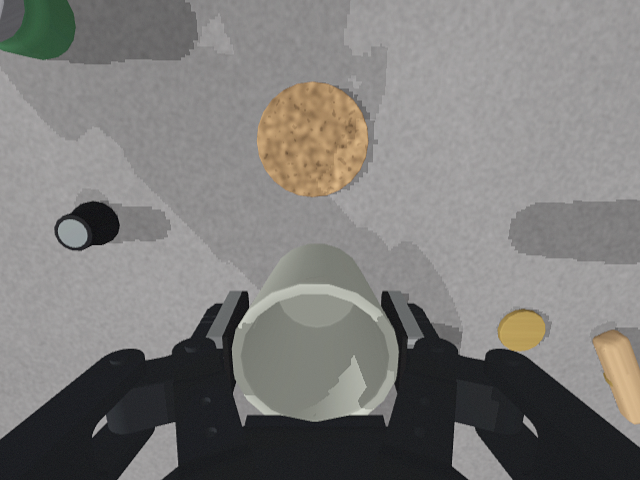

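The mat is whole in view at (313,139). The held pot's rim spans rows 284–420 and columns 233–398, with the far edge of its foot at (315,243). The loupe is at (72,233).

```bash
python3 - <<'E'
from h import *
im,c=load("w8");hsv=cv2.cvtColor(im,cv2.COLOR_BGR2HSV)
m=cv2.morphologyEx((hsv[...,1]>60).astype(np.uint8),cv2.MORPH_CLOSE,np.ones((5,5)))
b=blob(m,(313,139),70);W=(ray(c,b,.005)[:,:2]*1000).astype(np.float32)
print("mat",cv2.minEnclosingCircle(W),cv2.fitEllipse(W))
s=env.observe();R=s["tool_rot"];z=s["ee_pos"][2]-.0225
for px,h in(((315,284),.06),((315,243),0),((233,350),.06),((398,350),.06)):
    print(px,R.T@(ray(c,px,z+h)[0]-s["ee_pos"])*1000)
cv2.imwrite("pics/l.png",im[180:270,30:140])
plan(C(),((.5575,.168,.12),0),((.5575,.168,.045),0))
E
```

```text
mat ((557.8558349609375, 170.8276824951172), 41.742740631103516) ((557.9688110351562, 170.88673400878906), (82.38050842285156, 82.5111312866211), 27.58197021484375)
(315, 284) [ 25.77781902  -0.77918073 -37.50090481]
(315, 243) [20.09531379 -0.72992874 22.4993142 ]
(233, 350) [  2.69330296 -27.26050123 -37.49590264]
(398, 350) [  2.68520853  26.01375935 -37.50411977]
from [0.4969 0.1679 0.15  ] yaw 0.33
  xyz [0.3031, 0.0012, 0.15] ang z 0.0073
  xyz [0.3031, 0.0012, 0.525] ang z 0.0073
```

```bash
python3 - <<'E'
from h import *
plan(C(),((.5595,.170,.05),.33))
E
```

```text
from [0.4969 0.1679 0.15  ] yaw 0.33
  xyz [0.3131, -0.0087, 0.5] ang z -0.0
```

Request:
carry_out([
  {"xyz": [0.31, -0.009, 0.1], "angular": [0, 0, 0], "fingers": -1},
  {"xyz": [0.313, -0.009, 0.3], "angular": [0, 0, 0], "fingers": -1},
  {"xyz": [0.313, -0.009, 0.5], "angular": [0, 0, 0], "fingers": -1},
  {"xyz": [0.313, -0.009, 0.5], "angular": [0, 0, 0], "fingers": -1},
])

```text
time: 16.62
ee_pos: [0.5573, 0.1681, 0.0475]
tool_rot: [[1.0, 0.004, -0.007], [0.003, -1.0, -0.003], [-0.007, 0.003, -1.0]]
ft_force: [-0.1, 0.2, -2.0]
grip_width: 0.637
finger_force: 37.8
```

```bash
python3 - <<'E'
from h import *
did((.313,-.009,.5,0))
plan(None,((.5597,.1702,.0285),.33))
E
```

```text
t 16.62 cmd [0.5595 0.1701 0.05  ] 0.33 meas [0.5573 0.1681 0.0475] grip 0.637
from [0.5573 0.1681 0.0475] yaw 0.2
  xyz [0.0121, -0.0105, 0.0949] ang z -0.0029
```

Request:
carry_out([
  {"xyz": [0, 0, 0.07], "angular": [0, 0, 0], "fingers": -1},
  {"xyz": [0, 0, 0.105], "angular": [0, 0, 0], "fingers": -1},
  {"xyz": [0, 0, 0.105], "angular": [0, 0, 0], "fingers": -1},
  {"xyz": [0, 0, 0.105], "angular": [0, 0, 0], "fingers": -1},
])

```text
time: 17.12
ee_pos: [0.5601, 0.1707, 0.0301]
tool_rot: [[1.0, 0.006, 0.001], [0.006, -1.0, 0.001], [0.001, -0.001, -1.0]]
ft_force: [-0.3, -0.3, -1.8]
grip_width: 0.632
finger_force: 37.8
```

```bash
python3 - <<'E'
from h import *
did((0,0,.105,0));s=env.observe();print(s["ft_force"],s["qvel"].round(3))
E
```

```text
t 17.12 cmd [0.5595 0.1701 0.029 ] 0.33 meas [0.5601 0.1707 0.0301] grip 0.632
[-0.27309665 -0.28757422 -1.78047413] [-0.    -0.     0.    -0.001 -0.    -0.001]
```

Request:
carry_out([
  {"xyz": [-0.002, 0.002, 0.012], "angular": [0, 0, 0], "fingers": -1},
  {"xyz": [-0.002, 0.002, 0.012], "angular": [0, 0, 0], "fingers": -1},
  {"xyz": [-0.002, 0.002, 0.012], "angular": [0, 0, 0], "fingers": 1},
  {"xyz": [-0.002, 0.002, 0.012], "angular": [0, 0, 0], "fingers": 1},
  {"xyz": [-0.002, 0.002, 0.012], "angular": [0, 0, 0], "fingers": 1},
])

```text
time: 17.75
ee_pos: [0.5592, 0.17, 0.0268]
tool_rot: [[1.0, 0.006, -0.0], [0.006, -1.0, -0.0], [-0.0, 0.0, -1.0]]
ft_force: [0.2, -0.5, -0.4]
grip_width: 0.999
finger_force: 0.0
```

Request:
carry_out([
  {"xyz": [0, 0, -0.2], "angular": [0, 0, 0], "fingers": 1},
  {"xyz": [0, 0, -0.5], "angular": [0, 0, 0], "fingers": 1},
  {"xyz": [-0.2, 0, -0.75], "angular": [0, 0, 0], "fingers": 1},
  {"xyz": [-0.3, 0.1, -0.85], "angular": [0, 0, 0], "fingers": 1},
  {"xyz": [-0.3, 0.1, -0.85], "angular": [0, 0, 0], "fingers": 1},
])

```text
time: 18.38
ee_pos: [0.4994, 0.1495, 0.1996]
tool_rot: [[1.0, 0.006, 0.005], [0.006, -1.0, 0.003], [0.005, -0.003, -1.0]]
ft_force: [0.4, -0.4, -0.2]
grip_width: 0.997
finger_force: 0.0
```

```bash
python3 - <<'E'
from h import *
did((-.002,.002,.012,0),(-.3,.1,-.85,0))
im,c=snap("w9");print(proj(c,[[.558,.17,.065],[.558,.17,.005],[.494,.34,.032]]))
cv2.imwrite("pics/w9c.png",im)
p,y=C()
a=((.43,-.02,.2),0);plan(C(),a);b=((.36,-.18,.17),0);plan(a,b)
E
```

```text
t 18.38 cmd [0.4992 0.1493 0.1966] 0.33 meas [0.4994 0.1495 0.1996] grip 0.997
[[287.75739583 146.51003343]
 [292.6643557  143.33301955]
 [ 93.36500262 220.58250722]]
from [0.4992 0.1493 0.1966] yaw 0.33
  xyz [-0.3508, 0.8445, -0.017] ang z 0.0073
from [ 0.43 -0.02  0.2 ] yaw 0.0
  xyz [-0.35, 0.8, 0.15] ang z 0.0
```

View pics/w9.png

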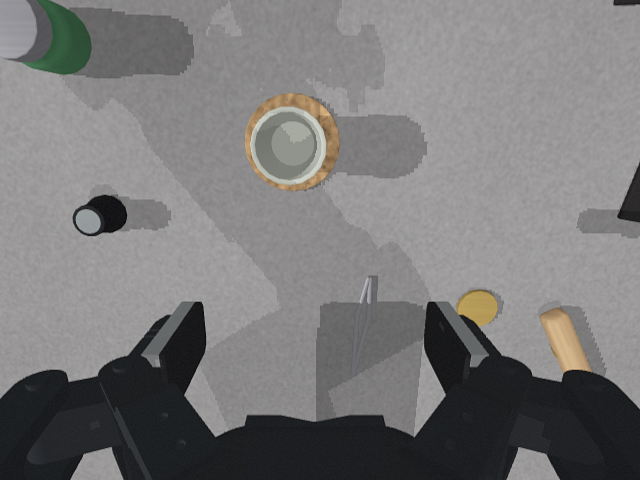

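The pot stands upright on the mat with its rim centred at about (288,145); the predicted position was (287.8,146.5), so it is centred. The loupe top is at (88,222). Next is the graver.

Request:
carry_out([
  {"xyz": [-0.12, 0.25, 0], "angular": [0, 0, 0.007], "fingers": 1},
  {"xyz": [-0.25, 0.5, 0], "angular": [0, 0, 0.007], "fingers": 1},
  {"xyz": [-0.35, 0.75, 0], "angular": [0, 0, 0.007], "fingers": 1},
  {"xyz": [-0.35, 0.845, 0], "angular": [0, 0, 0.007], "fingers": 1},
])

```text
time: 18.92
ee_pos: [0.429, -0.0215, 0.1959]
tool_rot: [[1.0, -0.002, -0.002], [-0.002, -1.0, -0.0], [-0.002, 0.0, -1.0]]
ft_force: [0.7, -1.4, 0.0]
grip_width: 1.001
finger_force: 0.0
```

Request:
carry_out([
  {"xyz": [-0.12, 0.3, 0.05], "angular": [0, 0, 0], "fingers": 1},
  {"xyz": [-0.25, 0.6, 0.15], "angular": [0, 0, 0], "fingers": 1},
  {"xyz": [-0.35, 0.8, 0.3], "angular": [0, 0, 0], "fingers": 1},
  {"xyz": [-0.35, 0.8, 0.3], "angular": [0, 0, 0], "fingers": 1},
  {"xyz": [-0.35, 0.8, 0.3], "angular": [0, 0, 0], "fingers": 1},
])

```text
time: 19.55
ee_pos: [0.3605, -0.1798, 0.1363]
tool_rot: [[1.0, -0.001, -0.002], [-0.001, -1.0, 0.0], [-0.002, -0.0, -1.0]]
ft_force: [0.9, -0.6, 0.7]
grip_width: 0.999
finger_force: 0.0
```

```bash
python3 - <<'E'
from h import *
did((-.35,.845,0,.007),(-.35,.8,.3,0))
im,c=snap("w10");p=proj(c,[[.376,-.232,.0125],[.438,-.2305,.0125]]);print(p)
x,y=map(int,p[0]);print(x,y);cv2.imwrite("pics/w10c.png",cv2.resize(im[max(y-130,0):y+110,max(0,x-100):x+100],None,fx=2.5,fy=2.5))
E
```

```text
t 19.55 cmd [ 0.3602 -0.1801  0.1366] 0.01 meas [ 0.3605 -0.1798  0.1363] grip 0.999
[[386.93030251 207.19980712]
 [389.6209498  117.6184004 ]]
386 207
```

View pics/w10c.png

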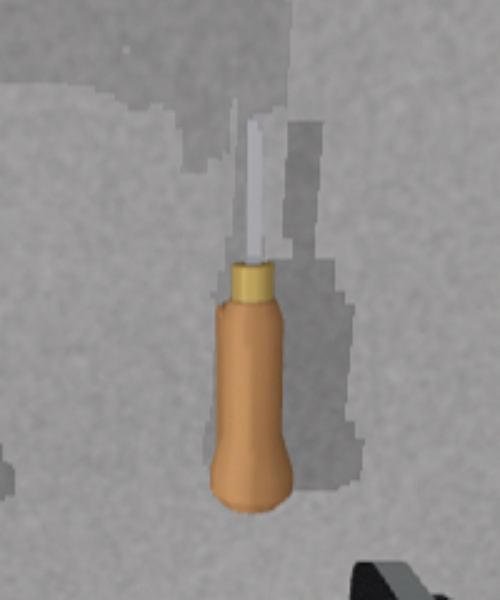

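The blade tip is at crop (254,120), which is image (387.6,125). The knob end is at image (386.8,282) and the ferrule/handle joint at row 198.

```bash
python3 - <<'E'
from h import *
im,c=load("w10")
W=ray(c,[(387.6,125),(386.8,282.2),(387,197.8),(388,182)],.0125)*1000;print(W.round(1))
d=W[0]-W[1];print(np.linalg.norm(d),np.degrees(np.arctan2(d[1],d[0])))
hsv=cv2.cvtColor(im,cv2.COLOR_BGR2HSV);h=blob(((hsv[...,1]>90)&(hsv[...,2]>60)).astype(np.uint8),(387,230),65);V=ray(c,h,.0125)[:,:2]*1000
print(cv2.fitLine(V.astype(np.float32),cv2.DIST_L2,0,.01,.01).ravel(),V.min(0),V.max(0))
E
```

```text
[[ 433.2 -229.4   12.5]
 [ 317.  -235.1   12.5]
 [ 382.9 -231.7   12.5]
 [ 394.3 -231.8   12.5]]
116.36434133445725 2.7976544714143476
[ 9.9813223e-01  6.1090935e-02  3.5690778e+02 -2.3213824e+02] [ 317.97347998 -246.30740364] [ 394.31157377 -220.95409848]
```

```bash
python3 - <<'E'
from h import *
plan(C(),((.3622,-.2335,.04),3.),((.3622,-.2335,.003),3.))
a=((.3622,-.2335,.0030),3.0)
b=((.42,-.15,.12),2);plan(a,((.3622,-.2335,.05),3),b)
d=((.5347,-.0105,.10),0);plan(b,d)
E
```

```text
from [ 0.3602 -0.1801  0.1366] yaw 0.01
  xyz [0.0099, 0.267, 0.483] ang z -0.0663
  xyz [0.0099, 0.267, 0.668] ang z -0.0663
from [ 0.3622 -0.2335  0.003 ] yaw 3.0
  xyz [0.0, 0.0, -0.235] ang z -0.0
  xyz [0.3105, -0.4018, -0.585] ang z 0.0222
from [ 0.42 -0.15  0.12] yaw 2.0
  xyz [0.5975, -0.6771, 0.1] ang z 0.0444
```

Request:
carry_out([
  {"xyz": [0.01, 0.267, 0.2], "angular": [0, 0, -0.066], "fingers": 0.1},
  {"xyz": [0.01, 0.267, 0.35], "angular": [0, 0, -0.066], "fingers": 0.1},
  {"xyz": [0.01, 0.267, 0.483], "angular": [0, 0, -0.066], "fingers": 0.1},
  {"xyz": [0.01, 0.267, 0.668], "angular": [0, 0, -0.066], "fingers": 0.1},
  {"xyz": [0.01, 0.267, 0.668], "angular": [0, 0, -0.066], "fingers": 0.1},
])

```text
time: 20.23
ee_pos: [0.3615, -0.2318, 0.0017]
tool_rot: [[0.999, 0.054, -0.005], [0.054, -0.999, 0.001], [-0.005, -0.002, -1.0]]
ft_force: [0.1, -0.2, 0.8]
grip_width: 0.548
finger_force: 0.0
```

Request:
carry_out([
  {"xyz": [0, 0, 0], "angular": [0, 0, 0], "fingers": 0.1},
  {"xyz": [0, 0, 0], "angular": [0, 0, 0], "fingers": -1},
  {"xyz": [0, 0, 0], "angular": [0, 0, 0], "fingers": -1},
  {"xyz": [0, 0, 0], "angular": [0, 0, 0], "fingers": -1},
  {"xyz": [0, 0, 0], "angular": [0, 0, 0], "fingers": -1},
], squeeze=30)

```text
time: 20.85
ee_pos: [0.3636, -0.2333, 0.0046]
tool_rot: [[0.999, 0.052, 0.003], [0.052, -0.999, -0.001], [0.003, 0.001, -1.0]]
ft_force: [-1.3, 2.4, 7.7]
grip_width: 0.2
finger_force: 31.5
```

```bash
python3 - <<'E'
from h import *
did((.01,.267,.668,-.066))
E
```

```text
t 20.85 cmd [ 0.3622 -0.2335  0.003 ] 2.98 meas [ 0.3636 -0.2333  0.0046] grip 0.200
```

Request:
carry_out([
  {"xyz": [0, 0, -0.25], "angular": [0, 0, 0], "fingers": -1},
  {"xyz": [0.15, -0.2, -0.5], "angular": [0, 0, 0.022], "fingers": -1},
  {"xyz": [0.31, -0.4, -0.585], "angular": [0, 0, 0.022], "fingers": -1},
  {"xyz": [0.31, -0.4, -0.585], "angular": [0, 0, 0.022], "fingers": -1},
])

```text
time: 21.35
ee_pos: [0.4233, -0.1479, 0.1228]
tool_rot: [[0.999, 0.039, 0.006], [0.039, -0.999, -0.0], [0.006, 0.0, -1.0]]
ft_force: [-0.5, 0.4, -1.4]
grip_width: 0.202
finger_force: 30.6
```

Request:
carry_out([
  {"xyz": [0.2, -0.2, 0.05], "angular": [0, 0, 0.044], "fingers": -1},
  {"xyz": [0.4, -0.4, 0.1], "angular": [0, 0, 0.044], "fingers": -1},
  {"xyz": [0.598, -0.6, 0.2], "angular": [0, 0, 0.044], "fingers": -1},
  {"xyz": [0.598, -0.677, 0.35], "angular": [0, 0, 0.044], "fingers": -1},
  {"xyz": [0.598, -0.677, 0.35], "angular": [0, 0, 0.044], "fingers": -1},
])

```text
time: 21.98
ee_pos: [0.5325, -0.0105, 0.0475]
tool_rot: [[1.0, 0.001, -0.007], [0.001, -1.0, -0.001], [-0.007, 0.001, -1.0]]
ft_force: [-0.3, -0.7, -0.6]
grip_width: 0.199
finger_force: 30.6
```

```bash
python3 - <<'E'
from h import *
did((.31,-.4,-.585,.022),(.598,-.677,.35,.044))
im,c=snap("w11");s=env.observe();print(s["ft_force"])
cv2.imwrite("pics/w11c.png",cv2.resize(im[100:340,220:420],None,fx=2.5,fy=2.5))
E
```

```text
t 21.98 cmd [ 0.5348 -0.0109  0.05  ] 0.01 meas [ 0.5325 -0.0105  0.0475] grip 0.199
[1.61130761 0.31172468 0.40277061]
```

View pics/w11c.png

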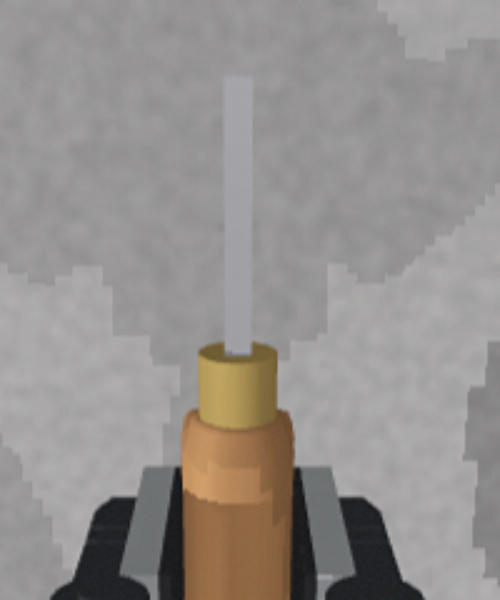

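The held graver's blade runs straight up the image, with the tip at (315.2,131) and the ferrule at (315.2,241), so it is parallel to the tool's x axis.

```bash
python3 - <<'E'
from h import *
im,c=load("w11");s=env.observe()
z=s["ee_pos"][2]-.0046+.0125
t=s["tool_rot"].T@(ray(c,(315.2,130.8),z)[0]-s["ee_pos"])*1000;f=s["tool_rot"].T@(ray(c,(315.2,241),z)[0]-s["ee_pos"])*1000;print(t,f)
plan(C(),((.5347,-.0105,.0045),0))
E
```

```text
[69.32307825 -0.7496205  -8.12416418] [29.89582387 -0.77146786 -7.99716894]
from [ 0.5348 -0.0109  0.05  ] yaw 0.01
  xyz [-0.0004, -0.002, 0.2275] ang z 0.0003
```

Request:
carry_out([
  {"xyz": [0, -0.002, 0.15], "angular": [0, 0, 0], "fingers": -1},
  {"xyz": [0, -0.002, 0.215], "angular": [0, 0, 0], "fingers": -1},
  {"xyz": [0, -0.002, 0.23], "angular": [0, 0, 0], "fingers": -1},
  {"xyz": [0, -0.002, 0.23], "angular": [0, 0, 0], "fingers": -1},
])

```text
time: 22.52
ee_pos: [0.5356, -0.0104, 0.0054]
tool_rot: [[1.0, 0.0, 0.002], [0.0, -1.0, 0.0], [0.002, -0.0, -1.0]]
ft_force: [0.0, 0.0, -0.0]
grip_width: 0.199
finger_force: 30.6
```

```bash
python3 - <<'E'
from h import *
did((0,-.002,.23,0));print(env.observe()["ft_force"],env.observe()["tool_rot"][:,0])
E
```

```text
t 22.52 cmd [ 0.5348 -0.0105  0.004 ] 0.01 meas [ 0.5356 -0.0104  0.0054] grip 0.199
[ 0.04382229  0.01566679 -0.01868401] [9.99998677e-01 5.68940420e-05 1.62570790e-03]
```

Request:
carry_out([
  {"xyz": [0, 0, 0.004], "angular": [0, 0, 0], "fingers": -1},
  {"xyz": [0, 0, 0.004], "angular": [0, 0, 0], "fingers": -1},
  {"xyz": [0, 0, 0.004], "angular": [0, 0, 0], "fingers": -0.2},
  {"xyz": [0, 0, 0.004], "angular": [0, 0, 0], "fingers": -0.1},
  {"xyz": [0, 0, 0.004], "angular": [0, 0, 0], "fingers": -0.1},
])

```text
time: 23.15
ee_pos: [0.5348, -0.01, 0.0033]
tool_rot: [[1.0, 0.0, -0.0], [0.0, -1.0, -0.0], [-0.0, 0.0, -1.0]]
ft_force: [0.0, -0.3, -0.2]
grip_width: 0.448
finger_force: 0.0
```

Request:
carry_out([
  {"xyz": [0, 0, -0.2], "angular": [0, 0, 0], "fingers": 0},
  {"xyz": [0, 0, -0.45], "angular": [0, 0, 0], "fingers": 1},
  {"xyz": [-0.2, 0, -0.7], "angular": [0, 0, 0], "fingers": 1},
  {"xyz": [-0.25, -0.1, -0.85], "angular": [0, 0, 0], "fingers": 1},
  {"xyz": [-0.25, -0.1, -0.85], "angular": [0, 0, 0], "fingers": 1},
])

```text
time: 23.78
ee_pos: [0.4859, 0.011, 0.1766]
tool_rot: [[1.0, 0.002, 0.006], [0.002, -1.0, 0.002], [0.006, -0.002, -1.0]]
ft_force: [-0.6, -0.2, -0.2]
grip_width: 0.997
finger_force: 0.0
```

```bash
python3 - <<'E'
from h import *
did((0,0,.004,0),(-.25,-.1,-.85,0))
im,c=snap("w12")
print(proj(c,[[.543,-.0104,.0125],[.605,-.0104,.0125],[.491,-.0104,.0125]]))
hsv=cv2.cvtColor(im,cv2.COLOR_BGR2HSV);h=blob(((hsv[...,1]>90)&(hsv[...,2]>60)).astype(np.uint8),proj(c,[.53,-.0104,.0125])[0],60);V=ray(c,h,.0125)[:,:2]*1000
l=cv2.fitLine(V.astype(np.float32),cv2.DIST_L2,0,.01,.01).ravel();print(l,np.degrees(np.arctan2(l[1],l[0])),V.min(0),V.max(0))
i9,c9=load("w9");print("loupe",ray(c9,(88,222),.032)*1000)
i8,c8=load("w8");print("loupe",ray(c8,(72,234),.032)*1000)
i1,c1=load("w1");print("loupe",ray(c1,(158,97),.032)*1000)
a=((.46,.18,.2),15);plan(C(),a);plan(a,((.48,.30,.14),30),((.4935,.339,.05),30))
E
```

```text
t 23.77 cmd [0.4848 0.0095 0.1732] 0.01 meas [0.4859 0.011  0.1766] grip 0.997
[[342.27640643 147.2320378 ]
 [344.02619116  62.70391878]
 [340.95816475 210.91329374]]
[ 9.9999863e-01  1.6596984e-03  5.2949585e+02 -9.5065117e+00] 0.09509376 [491.77667587 -21.16852032] [566.77786883   2.2933469 ]
loupe [[492.72461507 344.81463765  32.        ]]
loupe [[492.77804265 345.30055369  32.        ]]
loupe [[493.53393706 344.53881336  32.        ]]
from [0.4848 0.0095 0.1732] yaw 0.01
  xyz [-0.1237, -0.8526, -0.134] ang z -0.333
from [0.46 0.18 0.2 ] yaw 15.0
  xyz [0.2519, -0.5537, 0.3] ang z -0.3333
  xyz [0.3676, -0.7246, 0.75] ang z -0.3333
```

```bash
python3 - <<'E'
from h import *
a=((.47,.17,.17),0);plan(C(),a);plan(a,((.4925,.344,.08),0),((.4925,.344,.016),0))
E
```

```text
from [0.4848 0.0095 0.1732] yaw 0.01
  xyz [-0.0737, -0.8026, 0.016] ang z 0.0003
from [0.47 0.17 0.17] yaw 0.0
  xyz [0.1125, -0.87, 0.45] ang z 0.0
  xyz [0.1125, -0.87, 0.77] ang z 0.0
```

Request:
carry_out([
  {"xyz": [-0.02, -0.25, 0.016], "angular": [0, 0, 0], "fingers": 0.5},
  {"xyz": [-0.05, -0.5, 0.016], "angular": [0, 0, 0], "fingers": 0.5},
  {"xyz": [-0.074, -0.75, 0.016], "angular": [0, 0, 0], "fingers": 0.5},
  {"xyz": [-0.074, -0.803, 0.016], "angular": [0, 0, 0], "fingers": 0.5},
])

```text
time: 24.32
ee_pos: [0.4694, 0.1724, 0.1686]
tool_rot: [[1.0, 0.003, -0.003], [0.003, -1.0, -0.001], [-0.003, 0.001, -1.0]]
ft_force: [-0.4, 0.1, 0.8]
grip_width: 0.753
finger_force: 0.0
```

Request:
carry_out([
  {"xyz": [0.04, -0.3, 0.1], "angular": [0, 0, 0], "fingers": 0.5},
  {"xyz": [0.08, -0.6, 0.2], "angular": [0, 0, 0], "fingers": 0.5},
  {"xyz": [0.1125, -0.87, 0.45], "angular": [0, 0, 0], "fingers": 0.5},
  {"xyz": [0.1125, -0.87, 0.45], "angular": [0, 0, 0], "fingers": 0.5},
  {"xyz": [0.1125, -0.87, 0.45], "angular": [0, 0, 0], "fingers": 0.5},
])

```text
time: 24.95
ee_pos: [0.4924, 0.3436, 0.0787]
tool_rot: [[1.0, 0.0, -0.002], [0.0, -1.0, -0.003], [-0.002, 0.003, -1.0]]
ft_force: [0.7, -0.1, 1.0]
grip_width: 0.747
finger_force: 0.0
```

```bash
python3 - <<'E'
from h import *
did((-.074,-.803,.016,0),(.1125,-.87,.45,0))
im,c=snap("w13")
print(proj(c,[[.493,.3445,.032]]))
cv2.imwrite("pics/w13c.png",im[140:440,160:480])
plan(None,((.493,.3445,.017),0))
E
```

```text
t 24.95 cmd [0.4924 0.3441 0.08  ] 0.01 meas [0.4924 0.3436 0.0787] grip 0.747
[[313.40933192 263.93745425]]
from [0.4929 0.3435 0.0803] yaw -0.01
  xyz [0.0003, -0.0051, 0.3163] ang z -0.0002
```

View pics/w13c.png

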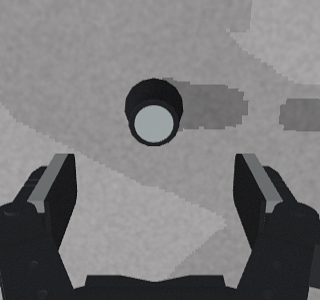

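The loupe's top centre is at (314,264), exactly where predicted, so I descend and grip.

Request:
carry_out([
  {"xyz": [0, 0, 0.2], "angular": [0, 0, 0], "fingers": 0.4},
  {"xyz": [0, 0, 0.32], "angular": [0, 0, 0], "fingers": 0.4},
  {"xyz": [0, 0, 0.32], "angular": [0, 0, 0], "fingers": 0.4},
])

```text
time: 25.38
ee_pos: [0.4924, 0.3426, 0.0162]
tool_rot: [[1.0, -0.001, -0.001], [-0.001, -1.0, -0.001], [-0.001, 0.001, -1.0]]
ft_force: [-0.7, -0.9, 0.1]
grip_width: 0.701
finger_force: 0.0
```

Request:
carry_out([
  {"xyz": [0, 0, 0], "angular": [0, 0, 0], "fingers": 0},
  {"xyz": [0, 0, 0], "angular": [0, 0, 0], "fingers": -1},
  {"xyz": [0, 0, 0], "angular": [0, 0, 0], "fingers": -1},
  {"xyz": [0, 0, 0], "angular": [0, 0, 0], "fingers": -1},
  {"xyz": [0, 0, 0], "angular": [0, 0, 0], "fingers": -1},
], squeeze=25)

```text
time: 26.0
ee_pos: [0.4936, 0.3451, 0.0184]
tool_rot: [[1.0, 0.001, 0.003], [0.001, -1.0, 0.002], [0.003, -0.002, -1.0]]
ft_force: [-1.0, -2.5, 7.1]
grip_width: 0.308
finger_force: 24.6
```

```bash
python3 - <<'E'
from h import *
did((0,0,.32,0))
a=((.45,.26,.18),0);plan(C(),((.4924,.344,.08),0),a)
b=((.46,.07,.18),-3);plan(a,b)
d=((.53,-.10,.18),-7);plan(b,d)
e=((.615,-.20,.11),-9.7);plan(d,e)
E
```

```text
t 26.00 cmd [0.4924 0.3441 0.016 ] 0.01 meas [0.4936 0.3451 0.0184] grip 0.308
from [0.4924 0.3441 0.016 ] yaw 0.01
  xyz [0.0, 0.0004, -0.32] ang z 0.0003
  xyz [-0.2121, 0.4204, -0.82] ang z 0.0003
from [0.45 0.26 0.18] yaw 0.0
  xyz [0.05, 0.95, 0.0] ang z 0.0667
from [0.46 0.07 0.18] yaw -3.0
  xyz [0.394, 0.8305, 0.0] ang z 0.0889
from [ 0.53 -0.1   0.18] yaw -7.0
  xyz [0.4828, 0.4445, 0.35] ang z 0.06
```

Request:
carry_out([
  {"xyz": [0, 0, -0.3], "angular": [0, 0, 0], "fingers": -1},
  {"xyz": [-0.05, 0.1, -0.58], "angular": [0, 0, 0], "fingers": -1},
  {"xyz": [-0.15, 0.28, -0.8], "angular": [0, 0, 0], "fingers": -1},
  {"xyz": [-0.212, 0.42, -0.82], "angular": [0, 0, 0], "fingers": -1},
])

```text
time: 26.5
ee_pos: [0.4511, 0.2607, 0.1849]
tool_rot: [[1.0, 0.001, 0.006], [0.001, -1.0, 0.005], [0.006, -0.005, -1.0]]
ft_force: [0.5, 0.1, -0.7]
grip_width: 0.303
finger_force: 24.9
```

Request:
carry_out([
  {"xyz": [0.01, 0.25, 0], "angular": [0, 0, 0.067], "fingers": -1},
  {"xyz": [0.03, 0.5, 0], "angular": [0, 0, 0.067], "fingers": -1},
  {"xyz": [0.05, 0.75, 0], "angular": [0, 0, 0.067], "fingers": -1},
  {"xyz": [0.05, 0.95, 0], "angular": [0, 0, 0.067], "fingers": -1},
])

```text
time: 27.0
ee_pos: [0.4601, 0.0688, 0.1809]
tool_rot: [[0.999, -0.053, 0.001], [-0.053, -0.999, 0.0], [0.001, -0.001, -1.0]]
ft_force: [0.3, 1.0, -0.6]
grip_width: 0.304
finger_force: 24.9
```

Request:
carry_out([
  {"xyz": [0.1, 0.25, 0], "angular": [0, 0, 0.089], "fingers": -1},
  {"xyz": [0.22, 0.48, 0], "angular": [0, 0, 0.089], "fingers": -1},
  {"xyz": [0.32, 0.7, 0], "angular": [0, 0, 0.089], "fingers": -1},
  {"xyz": [0.394, 0.83, 0], "angular": [0, 0, 0.089], "fingers": -1},
])

```text
time: 27.5
ee_pos: [0.5305, -0.1014, 0.1806]
tool_rot: [[0.992, -0.124, 0.0], [-0.124, -0.992, 0.0], [0.0, -0.0, -1.0]]
ft_force: [0.5, 0.7, -0.1]
grip_width: 0.309
finger_force: 24.9
```

Request:
carry_out([
  {"xyz": [0.22, 0.2, 0.05], "angular": [0, 0, 0.06], "fingers": -1},
  {"xyz": [0.42, 0.4, 0.12], "angular": [0, 0, 0.06], "fingers": -1},
  {"xyz": [0.483, 0.4445, 0.35], "angular": [0, 0, 0.06], "fingers": -1},
  {"xyz": [0.483, 0.4445, 0.35], "angular": [0, 0, 0.06], "fingers": -1},
  {"xyz": [0.483, 0.4445, 0.35], "angular": [0, 0, 0.06], "fingers": -1},
])

```text
time: 28.12
ee_pos: [0.6157, -0.1994, 0.112]
tool_rot: [[0.986, -0.168, 0.002], [-0.168, -0.986, -0.001], [0.002, 0.001, -1.0]]
ft_force: [0.4, 0.5, 0.3]
grip_width: 0.307
finger_force: 24.9
```

```bash
python3 - <<'E'
from h import *
did((-.212,.42,-.82,0),(.05,.95,0,.067),(.394,.83,0,.089),(.483,.4445,.35,.06))
im,c=snap("w14");s=env.observe();R=s["tool_rot"];z=s["ee_pos"][2]-.0182+.032
v=im.min(2);P=proj(c,s["ee_pos"]+[0,0,.014])[0];print(P)
b=blob((v>150).astype(np.uint8),P,28);m=cv2.minEnclosingCircle(b);print(m)
print("top in tool",R.T@(ray(c,m[0],z)[0]-s["ee_pos"])*1000)
cv2.imwrite("pics/w14c.png",im)
u=np.radians(-9.7);T=np.array([.5332,-.1897])+.088*np.array([np.cos(u),np.sin(u)]);print(T)
plan(C(),((*T,.05),-9.7))
E
```

```text
t 28.12 cmd [ 0.6151 -0.1998  0.11  ] -9.71 meas [ 0.6157 -0.1994  0.112 ] grip 0.307
[314.60958799 321.21825789]
((314.42364501953125, 321.494140625), 26.80516815185547)
top in tool [ -0.17768029  -0.06489912 -13.80079375]
[ 0.61994191 -0.20452707]
from [ 0.6151 -0.1998  0.11  ] yaw -9.71
  xyz [0.0278, 0.019, 0.3] ang z -0.0001
```

View pics/w14.png

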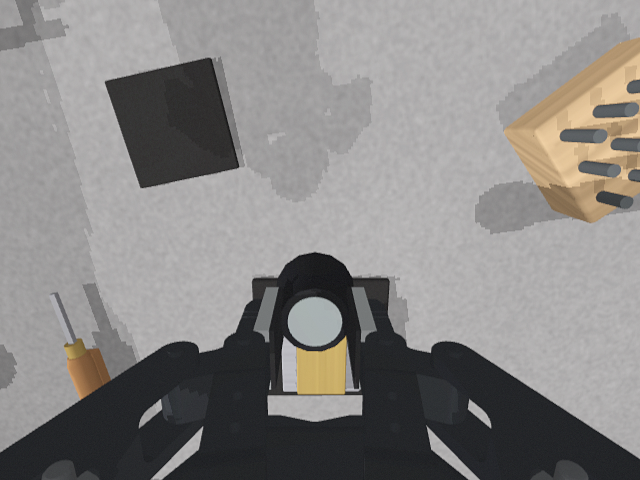

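The loupe is held upright and centred at (314,321). The bench behind the pad is free, with the pad's far edge at row 280.

Request:
carry_out([
  {"xyz": [0.025, 0.021, 0.2], "angular": [0, 0, 0], "fingers": -1},
  {"xyz": [0.025, 0.021, 0.38], "angular": [0, 0, 0], "fingers": -1},
  {"xyz": [0.025, 0.021, 0.445], "angular": [0, 0, 0], "fingers": -1},
  {"xyz": [0.025, 0.021, 0.46], "angular": [0, 0, 0], "fingers": -1},
  {"xyz": [0.025, 0.021, 0.46], "angular": [0, 0, 0], "fingers": -1},
])

```text
time: 28.8
ee_pos: [0.6207, -0.2044, 0.0203]
tool_rot: [[0.986, -0.168, 0.003], [-0.168, -0.986, -0.001], [0.003, 0.0, -1.0]]
ft_force: [-0.1, -0.5, -0.4]
grip_width: 0.309
finger_force: 24.9
```

```bash
python3 - <<'E'
from h import *
did((.025,.021,.46,0));print(env.observe()["ft_force"])
E
```

```text
t 28.80 cmd [ 0.6193 -0.2048  0.018 ] -9.71 meas [ 0.6207 -0.2044  0.0203] grip 0.309
[-0.13513469 -0.53549255 -0.364715  ]
```

Request:
carry_out([
  {"xyz": [-0.002, 0, 0.01], "angular": [0, 0, 0], "fingers": -1},
  {"xyz": [-0.002, 0, 0.01], "angular": [0, 0, 0], "fingers": -1},
  {"xyz": [-0.002, 0, 0.01], "angular": [0, 0, 0], "fingers": 0.2},
  {"xyz": [-0.002, 0, 0.01], "angular": [0, 0, 0], "fingers": 0.2},
  {"xyz": [-0.002, 0, 0.01], "angular": [0, 0, 0], "fingers": 0.2},
])

```text
time: 29.42
ee_pos: [0.6189, -0.2044, 0.016]
tool_rot: [[0.986, -0.169, -0.0], [-0.169, -0.986, 0.0], [-0.0, 0.0, -1.0]]
ft_force: [-0.5, 0.1, 0.4]
grip_width: 0.597
finger_force: 0.0
```

Request:
carry_out([
  {"xyz": [0, 0, -0.2], "angular": [0, 0, 0], "fingers": 0.2},
  {"xyz": [0, 0, -0.5], "angular": [0, 0, 0], "fingers": 0.2},
  {"xyz": [-0.2, 0, -0.75], "angular": [0, 0, 0], "fingers": 0.2},
  {"xyz": [-0.45, -0.1, -0.95], "angular": [0, 0, 0], "fingers": 0.2},
  {"xyz": [-0.55, -0.2, -0.95], "angular": [0, 0, 0], "fingers": 0.2},
])

```text
time: 30.05
ee_pos: [0.5173, -0.1464, 0.2101]
tool_rot: [[0.986, -0.169, 0.007], [-0.169, -0.986, -0.001], [0.007, -0.0, -1.0]]
ft_force: [1.4, 1.0, -0.2]
grip_width: 0.6
finger_force: 0.0
```

Request:
carry_out([
  {"xyz": [-0.15, -0.3, 0], "angular": [0, 0, -0.1], "fingers": 0.2},
  {"xyz": [-0.3, -0.4, 0], "angular": [0, 0, -0.2], "fingers": 0.2},
  {"xyz": [-0.3, -0.4, 0], "angular": [0, 0, -0.2], "fingers": 0.2},
  {"xyz": [-0.3, -0.4, 0], "angular": [0, 0, -0.2], "fingers": 0.2},
  {"xyz": [-0.3, -0.4, 0], "angular": [0, 0, -0.2], "fingers": 0.2},
])

```text
time: 30.68
ee_pos: [0.4722, -0.058, 0.206]
tool_rot: [[1.0, -0.014, -0.0], [-0.014, -1.0, -0.0], [-0.0, 0.0, -1.0]]
ft_force: [0.1, 0.6, 0.7]
grip_width: 0.598
finger_force: 0.0
```

```bash
python3 - <<'E'
from h import *
did((-.002,0,.01,0),(-.55,-.2,-.95,0),(-.3,-.4,0,-.2))
im,c=snap("w15");print(proj(c,[[.6199,-.2045,.032],[.533,-.19,.034],[.545,-.01,.0125],[.558,.17,.065]]))
for n in("scene",): cv2.imwrite(f"pics/{n}2.png",env.read_camera(n)[:,:,::-1])
E
```

```text
t 30.68 cmd [ 0.4716 -0.0578  0.206 ] -0.71 meas [ 0.4722 -0.058   0.206 ] grip 0.598
[[506.74968061  18.37998409]
 [476.01675671 138.13107317]
 [258.22346384 126.22806815]
 [ -3.06550137 111.26597204]]
```

View pics/w15.png

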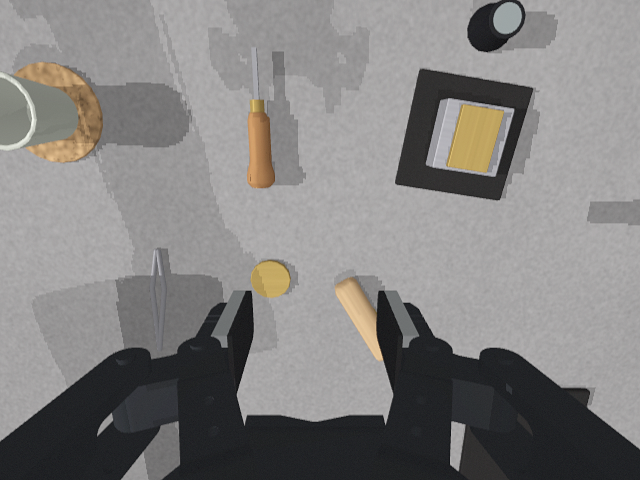

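The view shows everything in place: the loupe top at (507,18), as predicted, the plate and block centred on the pad, the graver upright in the picture at (258,125), and the pot on the mat. I'll run a last numeric check and hand in.

```bash
python3 - <<'E'
from h import *
im,c=load("w15");hsv=cv2.cvtColor(im,cv2.COLOR_BGR2HSV);v=im.max(2)
m=((hsv[...,1]>90)&(hsv[...,2]>60)).astype(np.uint8)
qpose(c,quad(blob(m,(476,138),45)),.034);qpose(c,quad(blob((v<75).astype(np.uint8),(466,135),75)),.006)
print("loupe",ray(c,(508,18),.032)*1000,"graver tip/knob",ray(c,[(254.5,47),(261,187)],.0125)*1000)
s=env.observe();print(s["qvel"].round(3));print(env.sign_off())
E
```

```text
c [ 532.6 -188.5] len [48.5 34.4 48.3 34. ] ang [80.4 79.9 79.9 80.2]
c [ 533.  -188.5] len [97.8 98.8 97.8 98.7] ang [80.3 80.3 80.3 80.3]
loupe [[ 620.1403811  -205.40764065   32.        ]] graver tip/knob [[606.89264872 -10.56337228  12.5       ]
 [492.41901532  -9.44953893  12.5       ]]
[ 0.001 -0.003 -0.004 -0.001  0.001  0.   ]
the job is handed in; nothing more can be done
None
```

The bench is set out as asked and handed in at about 31 s; by the last camera checks each piece is within about 2 mm of its target and square to within about a degree.

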